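# Fill the gauging slide and index it under the dial indicator

## Task

Two of the four nests in the gauging slide's carriage are empty: take the two spare turned shafts that stand on the bench to the right of the slide (the same as those already in it) and stand them upright in the empty nests, seated right down. Then push the carriage along the rail towards the dial indicator until the sprung detent roller has dropped into its notch, and leave it there. Do not knock the indicator or the other pieces on the bench.

Things in the scene. Friction and masses are not known exactly. Their poses are not given: they have to be found in the camera images.
- carriage (a joint): travel (m) of the white nest carriage along the slide_base's +y, towards the dial indicator: 0 at the start, 0.130 with the detent roller in its notch, solid stop at 0.132. It takes about 2 N to move and up to about 8 N from 0.104 to 0.116, where the cam strip lifts the sprung roller; on the crest (0.116 to 0.125) it stays where left; past 0.126 the spring draws it into the notch and holds it
- detent_lever (a joint): angle, in rad, of the small dark steel lever (42 mm) whose 10 mm roller is sprung against the near side of the carriage, in the middle of the slide: 0 when clear of the cam strip, about 0.11 when the roller rides on the strip's crest, about 0.023 when it has dropped into the V-notch
- slide_base: aluminium base plate of the gauging slide, 128 x 430 x 12 mm, fixed to the bench; origin at the centre of its underside, its own +y along the rail from the loading end to the dial indicator, z up. On it: the rail and carriage along its centre line, the detent lever on its -x side, the indicator stand on its +x side at y = +0.129
- push_handle (a point): centre of the black upright push handle on the rear (-y) end of the carriage: a rounded bar 54 mm wide across the rail, 14 mm thick along it, 42 mm high; it stands from 21 mm below this point (the carriage's top, 58 mm above the bench) to 21 mm above it (100 mm above the bench). The carriage ends 16 mm behind this point; the nearest nest centre is 49 mm in front
- indicator_tip (a point): lowest point of the dial indicator's plunger, 110 mm above the bench over the rail's centre line; the top of a fully seated shaft (105 mm above the bench) passes 5 mm under it. The dial (56 mm wide along the rail) and its column reach 235 mm above the bench
- nest_1 (a point): nest 1 of 4 (1 leads, next to the indicator; 46 mm apart along the rail): where the middle of a fully seated shaft lies, 69.5 mm above the bench. The nest is a round vertical bore of 31 mm, 24 mm deep, in the top of the carriage, its mouth 11.5 mm below this point and its floor 35.5 mm below; same axes as the slide_base
- nest_2 (a point): nest 2 of 4 (1 leads, next to the indicator; 46 mm apart along the rail): where the middle of a fully seated shaft lies, 69.5 mm above the bench. The nest is a round vertical bore of 31 mm, 24 mm deep, in the top of the carriage, its mouth 11.5 mm below this point and its floor 35.5 mm below; same axes as the slide_base
- nest_3 (a point): nest 3 of 4 (1 leads, next to the indicator; 46 mm apart along the rail): where the middle of a fully seated shaft lies, 69.5 mm above the bench. The nest is a round vertical bore of 31 mm, 24 mm deep, in the top of the carriage, its mouth 11.5 mm below this point and its floor 35.5 mm below; same axes as the slide_base
- nest_4 (a point): nest 4 of 4 (1 leads, next to the indicator; 46 mm apart along the rail): where the middle of a fully seated shaft lies, 69.5 mm above the bench. The nest is a round vertical bore of 31 mm, 24 mm deep, in the top of the carriage, its mouth 11.5 mm below this point and its floor 35.5 mm below; same axes as the slide_base
- shaft_1_mid (a point): middle (half-way up, on the axis) of turned steel shaft 1, standing upright: 71 mm high, foot 20 mm across, a collar of 28 mm from 20 to 32 mm above its underside, then a stem that solid contact treats as tapering from 28 mm at the collar to 20 mm at the top; 0.12 kg. It stands in one of the nests at the start
- shaft_2_mid (a point): middle (half-way up, on the axis) of turned steel shaft 2, standing upright: 71 mm high, foot 20 mm across, a collar of 28 mm from 20 to 32 mm above its underside, then a stem that solid contact treats as tapering from 28 mm at the collar to 20 mm at the top; 0.12 kg. It stands in one of the nests at the start
- shaft_3_mid (a point): middle (half-way up, on the axis) of turned steel shaft 3, standing upright: 71 mm high, foot 20 mm across, a collar of 28 mm from 20 to 32 mm above its underside, then a stem that solid contact treats as tapering from 28 mm at the collar to 20 mm at the top; 0.12 kg. A spare: it stands on the bench to the right of the slide at the start
- shaft_4_mid (a point): middle (half-way up, on the axis) of turned steel shaft 4, standing upright: 71 mm high, foot 20 mm across, a collar of 28 mm from 20 to 32 mm above its underside, then a stem that solid contact treats as tapering from 28 mm at the collar to 20 mm at the top; 0.12 kg. A spare: it stands on the bench to the right of the slide at the start
- plug_gauge: bystander: a small stepped plug gauge, 17 mm across and 49 mm high, standing on the bench among the spares; origin at the centre of its underside. It is no shaft. The big white machine on the right, taller than a gripper, begins about 0.1 m to the right of these standing pieces: come to them from the front left
- master_ball: bystander: a ball on a round foot, 44 mm across and 49 mm high, standing on the bench among the spares; origin at the centre of its underside
- bushing_1: bystander: flanged bushing, 32 mm across and 28 mm high, on the bench behind the slide; origin at the centre of its underside
- bushing_2: bystander: a second flanged bushing like the first, on the bench to the left of the slide, near the front edge
- indicator: the dial indicator itself, fixed in its stand, stem pointing down, dial facing the robot; origin 53 mm above its plunger's lowest point
Mind the look-alikes: they are no part of the job. What is shaped like the part that bears shaft_4_mid but orange or purple is not meant.

How it is judged (in metres and radians):
On the way, in this order (a step that is already met when the one before it is completed fails the run):
1. all four nests hold a seated shaft while the carriage is still at the loading end (distance between any of shaft_1_mid, shaft_2_mid, shaft_3_mid, shaft_4_mid and nest_1 below 0.005 m and distance between any of shaft_1_mid, shaft_2_mid, shaft_3_mid, shaft_4_mid and nest_2 below 0.005 m and distance between any of shaft_1_mid, shaft_2_mid, shaft_3_mid, shaft_4_mid and nest_3 below 0.005 m and distance between any of shaft_1_mid, shaft_2_mid, shaft_3_mid, shaft_4_mid and nest_4 below 0.005 m and angle between each of shaft_1_mid, shaft_2_mid, shaft_3_mid, shaft_4_mid's own z axis and vertical below 0.1 rad and value of joint carriage below 0.06 m), for 0.2 s.
2. the carriage is pushed along and the detent roller has dropped into its notch (value of joint carriage above 0.128 m and value of joint detent_lever below 0.05 rad), for 0.2 s.
At the end, for the whole second after the job is handed in: each of the four nests holds one shaft, its middle within 5 mm of the seated position and upright within 0.1 rad; the carriage rests in the detent, at 0.128 to 0.1315 m with the lever dropped below 0.05 rad (all of step 2 and distance between any of shaft_1_mid, shaft_2_mid, shaft_3_mid, shaft_4_mid and nest_1 below 0.005 m and distance between any of shaft_1_mid, shaft_2_mid, shaft_3_mid, shaft_4_mid and nest_2 below 0.005 m and distance between any of shaft_1_mid, shaft_2_mid, shaft_3_mid, shaft_4_mid and nest_3 below 0.005 m and distance between any of shaft_1_mid, shaft_2_mid, shaft_3_mid, shaft_4_mid and nest_4 below 0.005 m and angle between each of shaft_1_mid, shaft_2_mid, shaft_3_mid, shaft_4_mid's own z axis and vertical below 0.1 rad and value of joint carriage below 0.1315 m and velocity of joint carriage below 0.01 m/s); the robot touches nothing.
It fails at once if the dial indicator or its plunger is struck with more than 3 N (contact force between indicator and anything else above 3 N).
It fails at once if the plug gauge, the master ball or a bushing is shifted more than 25 mm or tipped (distance of any of plug_gauge, master_ball, bushing_1, bushing_2 from where it was at the start of the episode above 0.025 m or angle between any of plug_gauge, master_ball, bushing_1, bushing_2's own z axis and vertical above 0.4 rad).
It also fails if it takes over 67 s, if anything falls off the work surface, if the arm or the gripper's body presses on something with over 40 N, if the wrist force passes 120 N, or if a joint passes its speed limit or range.

## Robot

A 7-joint arm with a two-finger parallel gripper is mounted at the origin on a cart in front of the work surface, level with it; the furniture and walls round the work are solid. World frame = base frame: x ahead of the robot, y to its left, z up, the work surface at z = 0. Lengths are in m, angles in degrees, forces in N, time in s.
With the tool pointing down it reaches from about 0.425 to 0.875 m from the base axis. Payload 4.7 kg.
Tool frame: the origin (TCP) lies at the very end of the fingers, on their centre line; the grasp point (between the pads) lies 19 mm behind it; z points along the fingers, y is the line along which they close (so a half turn about z gives the same grasp; the last joint's range is limited). The gripper opens to 87 mm and grips with 3 to 60 N. Pads are 19 mm wide; open, the fingers measure 117 mm over their backs; the gripper's body (75 mm by 190 mm) begins 51 mm behind the grasp point.
Start: joints at [-70.984, 18.392, -4.016, 83.108, 1.295, 78.541, -3.26], TCP at [0.203, 0.617, 0.183] pointing down, gripper open.
Joint ranges: [-163.93, 163.93], [-17.29, 119.83], [-79.2, 71.16], [3.27, 140.29], [-89.18, 269.18], [5.43, 117.66], [-154.24, 154.24]. Speed limits (degrees/s): [147.25, 147.25, 180, 180, 180, 180, 180].

## Interface

Orientations are given as [roll, pitch, yaw] about the fixed x, y, z axes, in that order (R = Rz(yaw) Ry(pitch) Rx(roll)).
In Python, from cell import get_obs, read_camera, sign_off, silhouettes gives the robot as it stands.
- The arm moves only by the tool play_rows, never from a script. Its argument "steps" is a list that holds one entry, the list of rows, each a list of 7 numbers: the shift along the tool's x, y, z in m, then the turn, a rotation vector about the tool's x, y, z in rad, then the finger opening in m, from 0 to 0.087. A call has 1 to 12 rows; each row shifts and turns the commanded pose from where the row before left it, along the tool's axes as they then stand; what a row does not reach is not made up. A row lasts 1/10 s, in which the tool goes at most 50 mm and 8.59 degrees, less where a joint would pass 70% of its speed; a pose out of reach is approached as far as the arm can. A call is refused whole if a number of a shift passes 0.05 or a number of a turn 0.15, either way. A call with a gripper value outside its range is refused whole. The fingers move at their own pace and stop on an object; "force" is the grip in N (left out, the last holds). Time passes only in rows, so rows that do not move let the fingers close. It gives the time, the measured TCP pose, the force, the opening and the grip force at its end, in the units of the state.
- get_obs(): the state, without advancing time (a new reading comes with each control period).
- read_camera(name): name is "side" or "top" or "wrist"; returns a dict with "frame" (420x560x3 uint8, red, green, blue), "intrinsics" (3x3 intrinsics, pixels), "view" (4x4, takes a point from world to camera coordinates). Camera axes: x right, y up, looking along -z (the intrinsics and any distortion apply to the point x, -y, -z); pixel columns grow to the right and rows downward; lengths in m; the calibration is good to about 2 mm. A picture is of the moment at which its call begins. There is no depth.
- sign_off(): hands the job in; it is judged then, once.
Trained networks look in the newest picture that a camera, given by its name, has taken for a name from the list of things; names that differ only in an ending like _2 or _b are one class to them, and where a whole thing is asked for, a point or a joint stands for the part that bears it (a point fixed in the world has none). Each returns a list of dicts, best first, with "p" (0 to 1); they miss things now and then, are a little off and sometimes report something else, mostly with a low value. They report only what shows in the picture. A call takes as long as a camera call. They do not tell look-alikes from the thing itself.
- silhouettes(camera, name): "pixels" (420x560 bool, what is visible of it) and "extent" ([left, top, right, bottom] in pixels, round what is visible of it).
The state is a dict: "time_s": time; "qpos": joint angles; "joint_velocities": joint speeds; "effort": joint torques, N m; "tool_pos": TCP position; "tool_rot": TCP orientation; "force": force on the tool from outside, world axes, zero at the start; "wrist_torque": the same for the moment, N m; "grip_width": finger opening in m; "grasp_force": force on a finger pad.
Only numpy, scipy, OpenCV 4.12 (cv2) and the standard library are available. Lean on these libraries where they do the work, as an engineer would, in place of code of your own. Each camera call takes 0.05 s, during which the arm holds its last target. There are 200 camera calls.

## Working session

There is one attempt and no reset: what is moved stays moved. The work goes in short steps, Python scripts to look and compute and a tool call to move; the robot and the scene stay as the last step left them, time stands still between calls to the robot, and variables do not carry over. Pictures are saved under pics/ and viewed, at most 10 in all, crops included, and the job is handed in when it is done.

Besides the shell and the picture viewer there is one more tool, called as name(argument=value, ...), one argument or row to a line, values as JSON. play_rows: Moves the arm, as the interface text tells. Its arguments: {"type":"object","properties":{"steps":{"type":"array","items":{"type":"array","items":{"type":"array","items":{"type":"number"}}}},"force":{"type":"number"}},"required":["steps"]}

```bash
mkdir -p pics; ls; python3 - <<'E'
from cell import *
import cv2,numpy as np
o=get_obs(); print(o)
ims=[]
for c in("side","top"):
    r=read_camera(c); cv2.imwrite(f"pics/{c}0.png",r["frame"][...,::-1]); np.savez(f"{c}.npz",**r)
    print(c,r["intrinsics"].tolist(),np.round(r["view"],4).tolist(), r.keys())
    for n in("shaft_1_mid","slide_base","carriage","push_handle","plug_gauge","master_ball","bushing_1","indicator","detent_lever","nest_1"):
        try:
            for d in silhouettes(c,n): print(n,round(d["p"],2),np.round(d["extent"]).tolist(),int(d["pixels"].sum()))
        except Exception as e: print(n,e)
E
```

```text
pics
{'time_s': 0.0, 'qpos': array([-70.98205622,  18.43925883,  -4.01609792,  83.17623238,
         1.29458515,  78.53817646,  -3.2602032 ]), 'joint_velocities': array([-0.0037372 ,  0.03925922,  0.00191612, -0.14708304, -0.11408682,
       -0.03367164, -0.0159689 ]), 'effort': array([-3.93655755e-04, -4.91303301e+01, -4.03953027e-01, -3.12521839e+01,
       -6.38593105e-02,  4.39890660e-02,  1.83236234e-04]), 'tool_pos': array([0.20297405, 0.61683858, 0.18154772]), 'tool_rot': array([-1.79891553e+02,  5.09710601e-03,  1.61792092e+02]), 'force': array([ 0.53165246, -0.19621848, -0.12786604]), 'wrist_torque': array([-0.01026017,  0.01426606,  0.01735826]), 'grasp_force': 0.0, 'grip_width': 0.08709008405617205}
side [[462.8259247768799, 0.0, 278.06733794489827], [0.0, 462.8259247768799, 212.37005302296808], [0.0, 0.0, 1.0]] [[0.9132, -0.4075, -0.0002, -0.4436], [0.1568, 0.351, 0.9232, -0.2044], [-0.3761, -0.8431, 0.3844, -1.3804], [0.0, 0.0, 0.0, 1.0]] dict_keys(['frame', 'intrinsics', 'view'])
shaft_1_mid 0.73 [243.0, 162.0, 315.0, 263.0] 1900
shaft_1_mid 0.66 [277.0, 219.0, 286.0, 2
[... 708 characters left out ...]
 0.2041, -0.545], [-0.2042, 0.0005, 0.9789, -1.2246], [0.0, 0.0, 0.0, 1.0]] dict_keys(['frame', 'intrinsics', 'view'])
slide_base 0.63 [188.0, 191.0, 317.0, 250.0] 3234
carriage 0.57 [244.0, 212.0, 312.0, 236.0] 1286
push_handle 0.56 [240.0, 217.0, 315.0, 239.0] 1350
master_ball 0.66 [346.0, 210.0, 358.0, 221.0] 138
bushing_1 0.56 [280.0, 181.0, 294.0, 191.0] 63
bushing_1 0.43 [169.0, 266.0, 175.0, 272.0] 71
bushing_1 0.16 [276.0, 220.0, 282.0, 230.0] 58
indicator 0.75 [196.0, 211.0, 214.0, 221.0] 158
indicator 0.61 [261.0, 218.0, 268.0, 229.0] 72
detent_lever 0.66 [196.0, 212.0, 217.0, 221.0] 167
detent_lever 0.36 [237.0, 237.0, 254.0, 240.0] 60
nest_1 0.82 [245.0, 214.0, 313.0, 235.0] 1320
```

```bash
python3 - <<'E'
import cv2,numpy as np
s=np.load("side.npz")["frame"][...,::-1];t=np.load("top.npz")["frame"][...,::-1]
a=cv2.resize(s[140:320,190:390],None,fx=4,fy=4,interpolation=cv2.INTER_CUBIC)[:600]
cv2.imwrite("pics/a.png",cv2.resize(s[150:300,195:395],(800,600),interpolation=cv2.INTER_CUBIC))
cv2.imwrite("pics/b.png",cv2.resize(t[160:295,180:380],(800,540),interpolation=cv2.INTER_CUBIC))
E
```

```text
(no output)
```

View pics/side0.png

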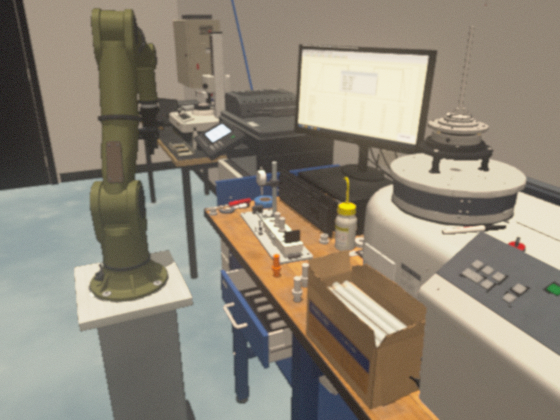

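View pics/a.png

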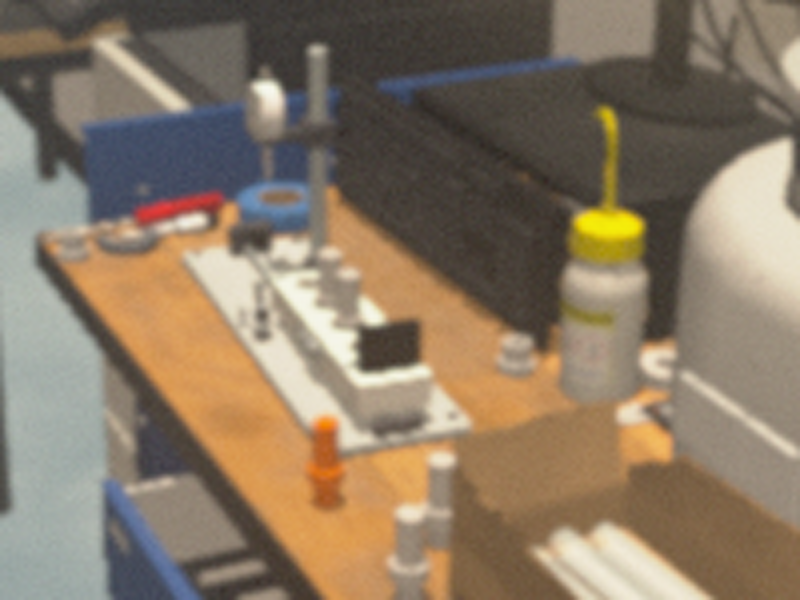

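View pics/b.png

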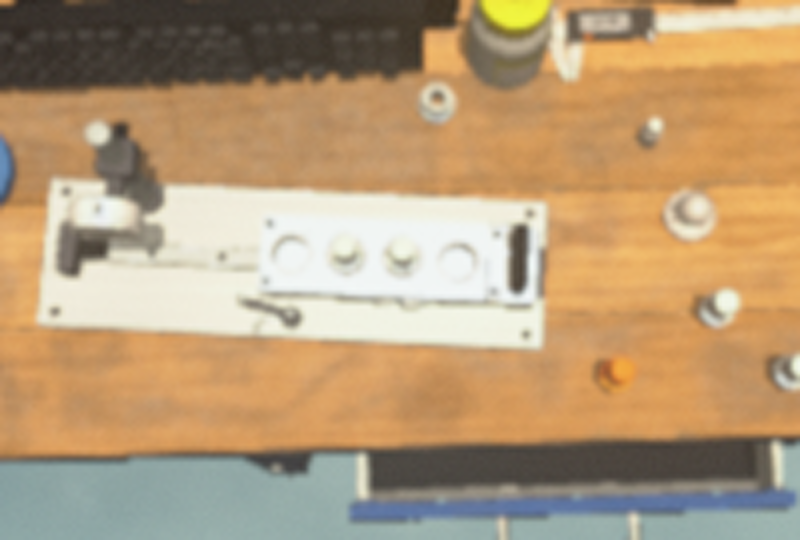

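Candidates in the top picture (full-frame px):
- White stepped shafts at (360,235) and (376,252). These are the spares I want.
- Orange look-alike at (334,253), plug gauge (343,192) and master ball (352,213). These are not wanted.

Shafts 1 and 2 stand in the middle nests, at (266,223) and (280,223). The empty nests are the end ones, 1 at (253,224) and 4 at (295,226).

```bash
cat > h.py <<'E'
import numpy as np,cv2
from cell import *
def ray(r,px,z):
    K,V=r["intrinsics"],r["view"]; R,t=V[:3,:3],V[:3,3]
    p=np.atleast_2d(px).astype(float)
    d=np.c_[(p[:,0]-K[0,2])/K[0,0],-(p[:,1]-K[1,2])/K[1,1],-np.ones(len(p))]@R
    c=-R.T@t
    return c+d*((z-c[2])/d[:,2])[:,None]
def proj(r,P):
    K,V=r["intrinsics"],r["view"]; q=np.atleast_2d(P)@V[:3,:3].T+V[:3,3]
    return np.c_[K[0,0]*q[:,0]/-q[:,2]+K[0,2],K[1,1]*-q[:,1]/-q[:,2]+K[1,2]]
def snap(c,f=None,box=None,s=1):
    r=read_camera(c)
    if f:
        im=r["frame"][...,::-1]
        if box: im=im[box[1]:box[3],box[0]:box[2]]
        cv2.imwrite("pics/"+f,cv2.resize(im,None,fx=s,fy=s,interpolation=cv2.INTER_CUBIC))
    return r
E
python3 - <<'E'
from h import *
np.set_printoptions(precision=4,suppress=True)
t=dict(np.load("top.npz"))
f=lambda L:np.array(L)/4+[180,160]-0.4
print("base",ray(t,f([(52,180),(547,203),(543,348),(38,325)]),.012))
print("shafts on bench (tops)",ray(t,f([(726,298),(793,368)]),.071))
print("tops 2,3",ray(t,f([(347,248),(403,250)]),.105))
print("nests1,4",ray(t,f([(291,254),(459,262)]),.058))
print("handle",ray(t,f([(518,258)]),.1))
print("orange",ray(t,f([(619,368)]),.071),"plug",ray(t,f([(655,127)]),.049),"ball",ray(t,f([(693,208)]),.04))
im=t["frame"][...,::-1][150:310,320:560]
cv2.imwrite("pics/c.png",cv2.resize(im,None,fx=3.3,fy=3.3,interpolation=cv2.INTER_CUBIC))
E
```

```text
base [[ 0.5944  0.3248  0.012 ]
 [ 0.5611 -0.1016  0.012 ]
 [ 0.4362 -0.0923  0.012 ]
 [ 0.4685  0.3344  0.012 ]]
shafts on bench (tops) [[ 0.4655 -0.2371  0.071 ]
 [ 0.4073 -0.2867  0.071 ]]
tops 2,3 [[0.5096 0.0676 0.105 ]
 [0.5066 0.0232 0.105 ]]
nests1,4 [[ 0.5147  0.1157  0.058 ]
 [ 0.5039 -0.0225  0.058 ]]
handle [[ 0.4983 -0.0681  0.1   ]]
orange [[ 0.4114 -0.1473  0.071 ]] plug [[ 0.616  -0.1923  0.049 ]] ball [[ 0.5471 -0.2213  0.04  ]]
```

View pics/c.png

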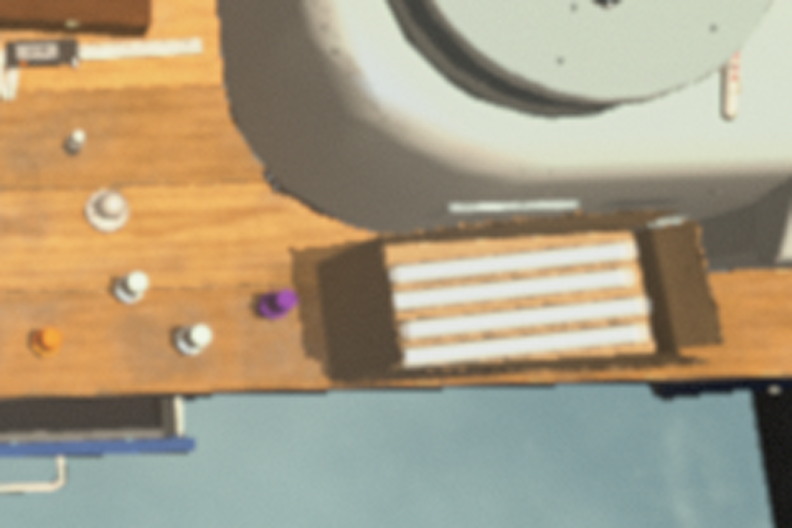

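play_rows(
  steps=[
    [[0, 0, -0.02, 0, 0, 0.148, 0.05], [0, 0, -0.02, 0, 0, 0.148, 0.05], [0, 0, -0.02, 0, 0, 0.148, 0.05], [0, 0, -0.02, 0, 0, 0.148, 0.05], [0, 0, -0.02, 0, 0, 0.148, 0.05], [0, 0, -0.02, 0, 0, 0.148, 0.05], [0, 0, -0.02, 0, 0, 0.148, 0.05], [0, 0, -0.02, 0, 0, 0.148, 0.05], [0, 0, -0.02, 0, 0, 0.148, 0.05], [-0.02, 0.04, 0, 0, 0, 0, 0.05], [-0.02, 0.04, 0, 0, 0, 0, 0.05], [-0.02, 0.04, 0, 0, 0, 0, 0.05]],
  ],
)

```text
time_s: 2.3
tool_pos: [0.319, 0.5475, 0.363]
tool_rot: [180.0, -0.0, 85.5]
force: [1.3, 0.7, -0.0]
grip_width: 0.05
grasp_force: 0.0
```

play_rows(
  steps=[
    [[-0.042, 0.02, 0, 0, 0, 0, 0.05], [-0.042, 0.02, 0, 0, 0, 0, 0.05], [-0.042, 0.02, 0, 0, 0, 0, 0.05], [-0.042, 0.02, 0, 0, 0, 0, 0.05], [-0.042, 0.02, 0, 0, 0, 0, 0.05], [-0.042, 0.02, 0, 0, 0, 0, 0.05], [-0.042, 0.02, 0, 0, 0, 0, 0.05], [-0.042, 0.02, 0, 0, 0, 0, 0.05], [-0.042, 0.02, 0, 0, 0, 0, 0.05], [-0.042, 0.02, 0, 0, 0, 0, 0.05], [-0.04, 0, 0, 0, 0, 0, 0.05], [0, 0, 0, 0, 0, 0, 0.05]],
  ],
)

```text
time_s: 3.5
tool_pos: [0.4817, 0.0663, 0.3637]
tool_rot: [179.9, 0.0, 84.8]
force: [0.1, -0.1, 0.2]
grip_width: 0.0497
grasp_force: 0.0
```

```bash
python3 - <<'E'
from h import *
np.set_printoptions(precision=4,suppress=True)
print(get_obs()["tool_pos"])
r=snap("wrist","w1.png"); np.savez("w1.npz",**r); V=r["view"]; print("cam",-V[:3,:3].T@V[:3,3],"look",-V[2,:3],"f",r["intrinsics"][0,0])
E
```

```text
[0.4817 0.0663 0.3637]
cam [0.487  0.1317 0.5651] look [-0.0201 -0.2393 -0.9707] f 295.8853100889686
```

View pics/w1.png

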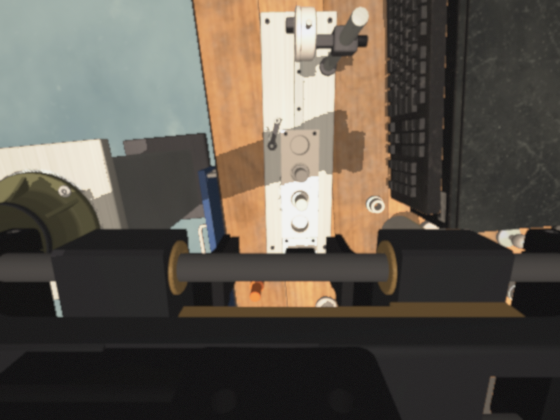

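play_rows(
  steps=[
    [[-0.04, 0, 0.01, 0, 0, 0, 0.05], [-0.044, 0.0015, 0.02, 0, 0, 0, 0.05], [-0.044, 0.0015, 0.02, 0, 0, 0, 0.05], [-0.044, 0.0015, 0.02, 0, 0, 0, 0.05], [-0.044, 0.0015, 0.03, 0, 0, 0, 0.05], [-0.044, 0.0015, 0.03, 0, 0, 0, 0.05], [-0.03, 0, 0.03, 0, 0, 0, 0.05], [-0.014, 0, 0.02, 0, 0, 0, 0.05], [0, 0, 0.015, 0, 0, 0, 0.05], [0, 0, 0, 0, 0, 0, 0.05], [0, 0, 0, 0, 0, 0, 0.05]],
  ],
)

```text
time_s: 4.65
tool_pos: [0.4656, -0.223, 0.1716]
tool_rot: [-180.0, -0.0, 85.6]
force: [0.7, -0.0, 0.5]
grip_width: 0.0501
grasp_force: 0.0
```

```bash
python3 - <<'E'
from h import *
np.set_printoptions(precision=4,suppress=True)
o=get_obs();print(o["tool_pos"],o["tool_rot"],o["qpos"])
r=snap("wrist","w2.png"); np.savez("w2.npz",**r); V=r["view"]; print("cam",-V[:3,:3].T@V[:3,3])
print("expected px S3,S4 top",proj(r,[[.4655,-.2371,.071],[.4073,-.2867,.071],o["tool_pos"]]))
for n in ("shaft_1_mid","master_ball"):
  for d in silhouettes("wrist",n): print(n,d["p"],d["extent"])
E
```

```text
[ 0.4656 -0.223   0.1716] [-179.9995   -0.0108   85.6012] [-30.321    1.9173  54.7272 104.4016  -1.6346  74.501   20.4293]
cam [ 0.4704 -0.1577  0.373 ]
expected px S3,S4 top [[283.3115 214.7057]
 [233.8692 262.101 ]
 [282.4585 231.5937]]
shaft_1_mid 0.42 [397.7, 150.0, 428.2, 166.8]
master_ball 0.67 [331.4, 169.6, 371.1, 204.2]
```

View pics/w2.png

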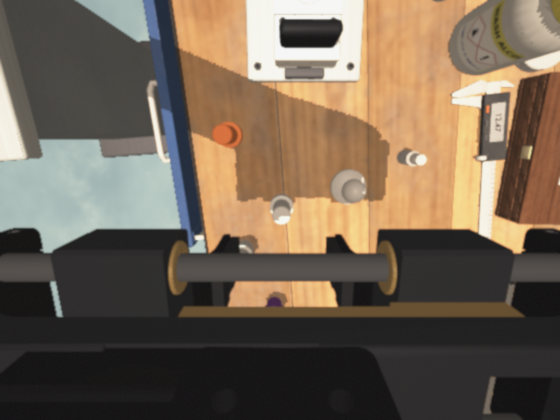

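```bash
python3 - <<'E'
from h import *
np.set_printoptions(precision=4,suppress=True)
r=dict(np.load("w2.npz")); f=r["frame"]; h=cv2.cvtColor(f,cv2.COLOR_RGB2HSV)
sub=h[190:232,265:300]
print(sub[::2,::2,1]); print(sub[::2,::2,2])
E
```

```text
[[133 132 132 127 120 124 128 130 122 111 126 129 129 127 123 124 121 122]
 [132 133 134 129 126 126 128 127 120 109 126 130 128 126 125 124 124 121]
 [130 133 132 133 128 120  92  73  67  64  97 121 129 127 124 125 125 121]
 [129 131 132 130 108  62  46  45  45  45  46  59 104 124 125 125 126 123]
 [129 129 131 111  55  46  46  46  46  45  46  46  51 105 127 128 124 124]
 [126 128 124  72  46  47  45  45  46  46  45  47  46  61 121 127 120 120]
 [123 125 120  59  47  44  45  45  43  45  45  46  47  51 111 124 120 122]
 [120 122 110  53  47  47  43  45  44  45  45  47  47  50 102 116 120 123]
 [117 121 102  50  45  45  45  46  47  46  45  47  46  51  86 115 118 123]
 [118 119 100  51  47  46  48  46  48  46  48  45  45  46  80 115 118 123]
 [120 118 103  40  43  46  46  46  48  48  48  47  44  26  79 115 118 121]
 [118 116 113  51  43  47  48  48  46  46  46  47  48  40 107 116 119 122]
 [116 115 119 104  53  48  48  48  48  46  46  46  53  99 118 116 118 123]
 [114 114 118 113  55  47  48  42  20  19  19  19  35 109 117 116 118 124]
 [110 109 114 117  69  47  44  15   4   3   4   4 
[... 1351 characters left out ...]
187 242 240 239 236 230]
 [229 232 231 220 189 192 192 192 193 192 192 192 191 236 239 239 236 228]
 [229 233 232 219 186 191 193 206 230 233 233 233 224 237 241 240 237 230]
 [229 234 234 225 191 191 197 239 246 246 246 246 242 241 241 240 237 230]
 [229 234 234 230 215 225 233 242 246 246 246 245 240 241 241 240 238 231]
 [229 233 233 232 228 236 244 246 246 246 243 241 243 241 241 241 239 233]
 [228 231 232 230 227 226 231 235 238 235 223 239 244 241 241 241 240 235]
 [230 232 233 231 226 225 228 231 231 231 223 235 244 241 241 241 239 235]
 [231 233 234 233 228 226 229 231 231 231 224 229 244 241 240 240 238 232]
 [230 231 232 233 230 229 230 231 231 230 229 229 244 242 240 240 238 231]]
```

play_rows(
  steps=[
    [[-0.005, -0.001, 0.02, 0, 0, 0, 0.05], [-0.005, 0, 0.03, 0, 0, 0, 0.05], [-0.004, 0, 0.03, 0, 0, 0, 0.05], [0, 0, 0.03, 0, 0, 0, 0.05], [0, 0, 0.02, 0, 0, 0, 0.05], [0, 0, 0.0135, 0, 0, 0, 0.05], [0, 0, 0, 0, 0, 0, 0.05], [0, 0, 0, 0, 0, 0, 0.05]],
  ],
  force=25,
)

```text
time_s: 5.6
tool_pos: [0.4636, -0.2385, 0.0288]
tool_rot: [179.9, 0.0, 85.5]
force: [0.1, -0.3, 0.0]
grip_width: 0.05
grasp_force: 0.0
```

play_rows(
  steps=[
    [[0, 0, 0, 0, 0, 0, 0.035], [0, 0, 0, 0, 0, 0, 0.02], [0, 0, 0, 0, 0, 0, 0.02], [0, 0, 0, 0, 0, 0, 0.02], [0, 0, 0, 0, 0, 0, 0.02]],
  ],
  force=25,
)

```text
time_s: 6.1
tool_pos: [0.4629, -0.2383, 0.028]
tool_rot: [180.0, -0.0, 85.5]
force: [0.5, 0.4, 0.5]
grip_width: 0.0223
grasp_force: 0.0
```

play_rows(
  steps=[
    [[0, 0, 0, 0, 0, 0, 0.02], [0, 0, 0, 0, 0, 0, 0.02]],
  ],
  force=25,
)

```text
time_s: 6.3
tool_pos: [0.4628, -0.2383, 0.0279]
tool_rot: [180.0, -0.0, 85.5]
force: [-0.1, -0.2, 0.3]
grip_width: 0.0207
grasp_force: 0.1
```

```bash
python3 - <<'E'
from h import *
np.set_printoptions(precision=4,suppress=True)
o=get_obs();print(o["tool_pos"],o["grip_width"],o["grasp_force"])
r=snap("wrist","w3.png",(180,120,390,260),3.8); np.savez("w3.npz",**r)
print(proj(r,[[.4655,-.2371,.071],o["tool_pos"]]))
E
```

```text
[ 0.4628 -0.2383  0.0279] 0.020659362088636998 0.07090756397701625
[[287.0765 252.7737]
 [282.4853 231.6334]]
```

View pics/w3.png

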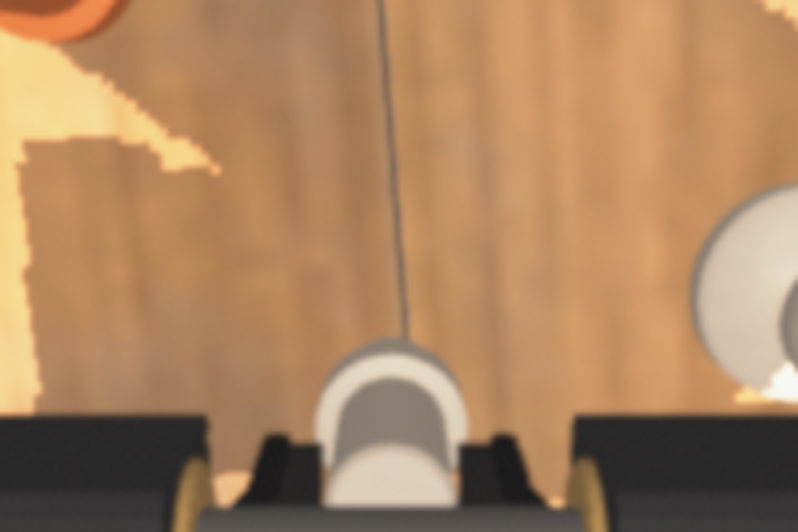

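play_rows(
  steps=[
    [[0, 0, 0, 0, 0, 0, 0.01], [0, 0, 0, 0, 0, 0, 0.0], [0, 0, 0, 0, 0, 0, 0.0]],
  ],
  force=25,
)

```text
time_s: 6.65
tool_pos: [0.4628, -0.2383, 0.0279]
tool_rot: [180.0, -0.0, 85.5]
force: [0.2, 0.2, 0.4]
grip_width: 0.0173
grasp_force: 24.9
```

play_rows(
  steps=[
    [[0, 0, 0, 0, 0, 0, 0.0], [0, 0, -0.01, 0, 0, 0, 0.0], [0, 0, -0.02, 0, 0, 0, 0.0], [0, 0, -0.02, 0, 0, 0, 0.0], [0, 0, -0.01, 0, 0, 0, 0.0], [0, 0, 0, 0, 0, 0, 0.0], [0, 0, 0, 0, 0, 0, 0.0]],
  ],
  force=25,
)

```text
time_s: 7.35
tool_pos: [0.4625, -0.2379, 0.0875]
tool_rot: [-180.0, -0.0, 85.5]
force: [1.0, 1.0, -1.1]
grip_width: 0.0177
grasp_force: 24.8
```

```bash
python3 - <<'E'
from h import *
np.set_printoptions(precision=4,suppress=True)
o=get_obs();print(o["tool_pos"],o["grip_width"],o["grasp_force"],o["force"])
r=snap("wrist","w4.png",(180,120,390,260),3.8); np.savez("w4.npz",**r)
print(proj(r,[o["tool_pos"]]))
s=snap("side"); b=s["frame"][230:310,260:340][...,::-1]
w=cv2.imread("pics/w4.png"); b=cv2.resize(b,(532,532),interpolation=cv2.INTER_CUBIC)
cv2.imwrite("pics/w4s.png",cv2.resize(np.hstack([w,b]),(800,320)))
E
```

```text
[ 0.4625 -0.2379  0.0875] 0.017664785261239057 24.808903836744634 [ 1.0109  1.0044 -1.0878]
[[282.4649 231.6051]]
```

View pics/w4s.png

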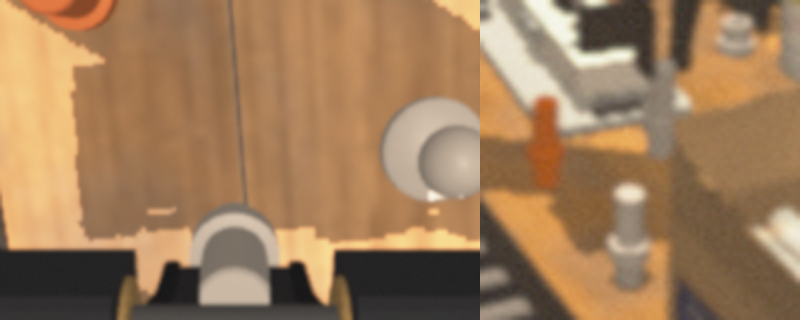

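```bash
python3 - <<'E'
from h import *
np.set_printoptions(precision=1,suppress=True)
r=dict(np.load("w3.npz")); T=np.array([.4628,-.2383,.0279]); X=np.array([.078,.997,0]); Y=np.array([.997,-.078,0])
for h in (0,.012,.024,.036): print(h,proj(r,[T+[0,0,h]+a*X+b*Y for a in(0,.0095) for b in(-.0103,.0103)]).ravel())
h4=cv2.cvtColor(np.load("w4.npz")["frame"],cv2.COLOR_RGB2HSV)
print(h4[225:256:2,250:316:3,2])
s=read_camera("side"); print("side: shaft top, foot, TCP",proj(s,[[.4625,-.238,.1306],[.4625,-.238,.0596],[.4625,-.238,.0875]]))
print("side: nest/handle",s["frame"][238:262,296:320:2].mean(-1).astype(int))
E
```

```text
0 [268.  231.7 296.9 231.7 267.9 218.9 297.1 218.9]
0.012 [267.2 237.2 297.8 237.2 267.  223.7 297.9 223.7]
0.024 [266.3 243.4 298.7 243.4 266.1 229.1 298.9 229.1]
0.036 [265.2 250.5 299.8 250.5 265.  235.3 300.  235.3]
[[224 226 227 230 235 200 202 142 121 122 123 123 122 122 123 191 208 226
  242 237 242 242]
 [223 226 228 231 232 202 195 122 121 123 122 122 122 122 121 157 206 220
  242 237 242 242]
 [224 228 229 232 229 201 178 120 122 122 122 122 123 122 121 137 205 219
  242 238 242 243]
 [226 228 229 232 227 200 163 120 122 122 122 122 122 122 121 127 202 216
  243 239 242 243]
 [226 205 197 230 227 199 150 120 122 122 123 123 122 122 121 124 198 216
  243 222 221 241]
 [218  75  51 182 214 179 135 121 121 123 125 126 124 123 121 122 176 198
  233  96  57 191]
 [200  28  25  81  88  74 113 120 127 150 160 166 155 133 122 120  85  83
   99  37  25 121]
 [167  25  24  33  35  34 111 129 163 185 192 193 188 175 144 121  60  34
   33  26  25  81]
 [121  25  25  34  34  35 114 162 192 201 204 203 202 199 180 136  61  34
   33  27  26  39]
 [ 77  26  27  34  33  36 139 188 201 202 2
[... 1224 characters left out ...]
 77 115 129 121 118 136 154 150 150]
 [156 153 133  95 115 127 129 136 144 148 149 145]
 [156 155 149 119 121 127 128 139 141 145 148 146]
 [152 149 152 127 123 129 142 146 140 143 145 142]
 [140 134 141 128 127 128 147 166 143 142 145 142]
 [130 118 128 120 123 123 149 194 153 141 142 140]
 [114 102 112 121 128 124 151 208 167 137 140 140]
 [100  85 106 121 124 125 162 210 181 137 135 136]
 [ 86  90 116 126 125 127 154 197 173 141 138 135]
 [ 97 128 135 127 128 125 134 159 150 138 137 125]
 [127 162 149 128 124 127 129 130 128 126 124 119]
 [144 152 138 127 130 131 122 122 121 117 120 115]
 [140 133 124 127 131 132 121 117 116 113 116 112]
 [139 134 127 121 129 126 119 114 116 115 116 116]]
```

The held shaft hangs clear: its tip is at about (305,246) in the side view, and the fingers grip only its top few mm. S4 still stands at about (305,290). The wrench confirms about 1.1 N of weight. Next I carry it over the slide and look at nest 4.

play_rows(
  steps=[
    [[0, 0, -0.02, 0, 0, 0, 0], [0, 0, -0.03, 0, 0, 0, 0], [0.02, 0.004, -0.028, 0, 0, 0, 0], [0.03, 0.004, 0, 0, 0, 0, 0], [0.035, 0.004, 0, 0, 0, 0, 0], [0.035, 0.004, 0, 0, 0, 0, 0], [0.03, 0.004, 0, 0, 0, 0, 0], [0.015, 0.004, 0, 0, 0, 0, 0], [0.0066, 0, 0, 0, 0, 0, 0], [0, 0, 0, 0, 0, 0, 0], [0, 0, 0, 0, 0, 0, 0]],
  ],
)

```text
time_s: 8.6
tool_pos: [0.4998, -0.0711, 0.1657]
tool_rot: [-180.0, 0.1, 85.3]
force: [-0.2, -0.7, -1.6]
grip_width: 0.0173
grasp_force: 24.8
```

```bash
python3 - <<'E'
from h import *
np.set_printoptions(precision=4,suppress=True)
o=get_obs();print(o["tool_pos"],o["tool_rot"],o["grip_width"],o["grasp_force"],o["force"],o["qpos"])
r=snap("wrist"); np.savez("w5.npz",**r)
mid=np.array([.509,.0462]); X=np.array([.078,.997]);Y=np.array([.997,-.078])
n4=mid-.069*X
a=np.linspace(0,2*np.pi,60)
def ring(c,z,rad): return proj(r,np.c_[c[0]+rad*np.cos(a),c[1]+rad*np.sin(a),0*a+z])
f=r["frame"][...,::-1].copy()
f=cv2.resize(f[60:260,190:390],None,fx=3,fy=3,interpolation=cv2.INTER_CUBIC)
for k,z,rad in((-.069,.058,.0155),(.069,.058,.0155),(-.023,.105,.0087),(.023,.105,.0087)):
    p=(ring(mid+k*X,z,rad)-[190,60]+.5)*3
    cv2.polylines(f,[np.round(p*8).astype(np.int32)],True,(0,0,255),1,cv2.LINE_AA,3)
cv2.imwrite("pics/w5.png",f)
E
```

```text
[ 0.4998 -0.0711  0.1657] [-179.9814    0.0535   85.3352] 0.017305531488709565 24.809763899043038 [-0.1931 -0.6915 -1.6263] [-41.3265   0.0672  46.9572 106.1387   0.0049  73.8332   0.9646]
```

View pics/w5.png

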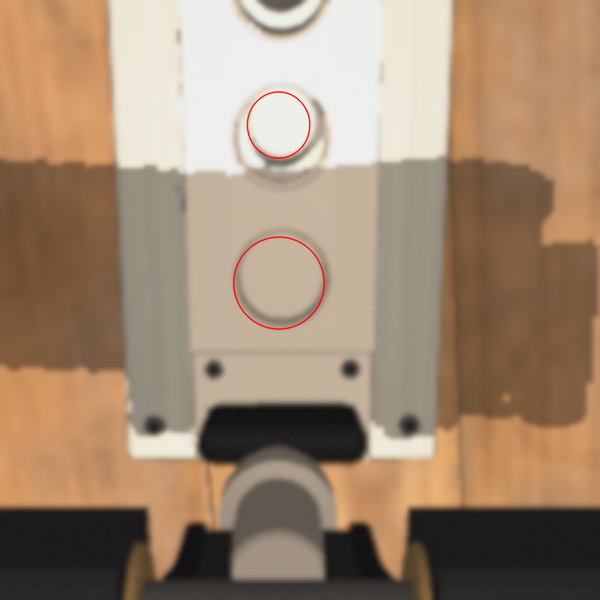

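```bash
cat >> h.py <<'E'
def fit(r,c,z,rad,sx=.004,arc=(0,360),sign=0):
    g=cv2.GaussianBlur(cv2.cvtColor(r["frame"],cv2.COLOR_RGB2GRAY).astype(np.float32),(0,0),.8)
    a=np.radians(np.arange(*arc,4)); best=[]
    s=lambda R,d:cv2.remap(g,*[q.astype(np.float32).reshape(1,-1) for q in proj(r,np.c_[c[0]+d[0]+R*np.cos(a),c[1]+d[1]+R*np.sin(a),0*a+z]).T],cv2.INTER_LINEAR)[0]
    for dx in np.arange(-sx,sx+1e-6,.0005):
        for dy in np.arange(-sx,sx+1e-6,.0005):
            e=s(rad+.0012,(dx,dy))-s(rad-.0012,(dx,dy))
            best.append((np.abs(e).mean() if sign==0 else sign*e.mean(),dx,dy))
    return sorted(best)[::-1][:4]
E
python3 - <<'E'
from h import *
r=dict(np.load("w5.npz"))
mid=np.array([.509,.0462]); X=np.array([.078,.997])
for s in(0,1,-1): print("nest4 rim",s,np.round(fit(r,mid-.069*X,.058,.0155,sign=s),4).tolist())
for R in(.008,.0087,.0095): print("shaft3 top",R,np.round(fit(r,mid-.023*X,.105,R)[:2],4).tolist())
o=[.4998,-.0711]
for R in(.0135,.014): print("held collar",R,np.round(fit(r,o,.1657+.004,R,arc=(20,160))[:3],4).tolist())
for R in(.008,.0087,.0095): print("held top",R,np.round(fit(r,o,.1657+.043,R,arc=(30,150))[:3],4).tolist())
E
```

```text
nest4 rim 0 [[19.9875, 0.0005, 0.0], [19.7983, 0.002, 0.0], [19.7912, 0.0035, 0.0015], [19.7737, 0.0025, 0.0]]
nest4 rim 1 [[9.5091, 0.0015, 0.0005], [9.2196, 0.0015, 0.0], [9.1507, 0.001, 0.0005], [9.0841, 0.0015, 0.001]]
nest4 rim -1 [[4.5353, 0.0, 0.004], [4.4224, 0.0005, 0.004], [4.3282, -0.0005, 0.004], [4.2135, 0.001, 0.004]]
shaft3 top 0.008 [[35.7587, 0.0015, -0.0005], [35.042, 0.002, -0.0005]]
shaft3 top 0.0087 [[38.9352, 0.0015, 0.0005], [38.4245, 0.0015, 0.0]]
shaft3 top 0.0095 [[33.2091, 0.001, 0.001], [33.0244, 0.001, 0.0015]]
held collar 0.0135 [[43.8974, 0.0, 0.004], [43.2208, 0.0005, 0.004], [42.8878, 0.0015, 0.002]]
held collar 0.014 [[43.2657, 0.0, 0.0035], [42.8447, 0.0, 0.003], [42.461, 0.0005, 0.0035]]
held top 0.008 [[46.7461, -0.0005, 0.003], [46.4869, -0.001, 0.003], [46.4428, 0.0, 0.003]]
held top 0.0087 [[49.0634, -0.0005, 0.0025], [48.5812, -0.001, 0.0025], [48.4475, -0.0005, 0.002]]
held top 0.0095 [[52.9012, 0.0, 0.0015], [52.8283, -0.0005, 0.0015], [51.6823, 0.0, 0.001]]
```

play_rows(
  steps=[
    [[0.02, 0.001, 0, 0, 0, 0, 0], [0.02, 0.001, 0, 0, 0, 0, 0], [0.007, 0, 0.01, 0, 0, 0, 0], [0, 0, 0.02, 0, 0, 0, 0], [0, 0, 0.01, 0, 0, 0, 0], [0, 0, 0, 0, 0, 0, 0], [0, 0, 0, 0, 0, 0, 0]],
  ],
)

```text
time_s: 9.35
tool_pos: [0.5059, -0.0234, 0.1259]
tool_rot: [-180.0, 0.0, 85.4]
force: [0.1, 0.4, -1.4]
grip_width: 0.0177
grasp_force: 24.8
```

```bash
python3 - <<'E'
from h import *
o=get_obs();print(np.round(o["tool_pos"],4),o["tool_rot"],o["force"])
E
```

```text
[ 0.5059 -0.0234  0.1259] [-1.79998293e+02  2.07902566e-02  8.53856513e+01] [ 0.12367167  0.39305641 -1.42943143]
```

play_rows(
  steps=[
    [[-0.0012, -0.0006, 0.01, 0, 0, 0, 0], [0, 0, 0.015, 0, 0, 0, 0], [0, 0, 0.012, 0, 0, 0, 0], [0, 0, 0.008, 0, 0, 0, 0], [0, 0, 0.004, 0, 0, 0, 0], [0, 0, 0.004, 0, 0, 0, 0], [0, 0, 0.003, 0, 0, 0, 0], [0, 0, 0, 0, 0, 0, 0]],
  ],
)

```text
time_s: 10.15
tool_pos: [0.5052, -0.0236, 0.0697]
tool_rot: [-180.0, 0.0, 85.5]
force: [0.3, 0.1, -1.6]
grip_width: 0.0176
grasp_force: 24.8
```

play_rows(
  steps=[
    [[0, 0, 0.003, 0, 0, 0, 0], [0, 0, 0.002, 0, 0, 0, 0], [0, 0, 0.0015, 0, 0, 0, 0], [0, 0, 0.001, 0, 0, 0, 0], [0, 0, 0, 0, 0, 0, 0]],
  ],
)

```text
time_s: 10.65
tool_pos: [0.5052, -0.0235, 0.0623]
tool_rot: [-180.0, -0.0, 85.5]
force: [0.5, -0.1, -2.0]
grip_width: 0.017
grasp_force: 24.8
```

play_rows(
  steps=[
    [[0, 0, 0.001, 0, 0, 0, 0], [0, 0, 0, 0, 0, 0, 0], [0, 0, 0, 0, 0, 0, 0.02], [0, 0, 0, 0, 0, 0, 0.04], [0, 0, 0, 0, 0, 0, 0.04], [0, 0, 0, 0, 0, 0, 0.04], [0, 0, 0, 0, 0, 0, 0.04], [0, 0, -0.01, 0, 0, 0, 0.05], [0, 0, -0.03, 0, 0, 0, 0.05], [0, 0, -0.04, 0, 0, 0, 0.05], [0, 0, -0.02, 0, 0, 0, 0.05]],
  ],
)

```text
time_s: 11.75
tool_pos: [0.5069, -0.0239, 0.1651]
tool_rot: [179.7, -0.1, 85.4]
force: [-0.0, 0.1, 1.1]
grip_width: 0.0495
grasp_force: 0.0
```

```bash
python3 - <<'E'
from h import *
o=get_obs();print(np.round(o["tool_pos"],4),o["grip_width"],o["force"])
r=snap("wrist"); np.savez("w6.npz",**r)
mid=np.array([.5105,.0467]); X=np.array([.078,.997]); n4=mid-.069*X
print(n4,"px",proj(r,[[*n4,.105]]))
for z in(.100,.105,.110): print("s4 top",z,np.round(fit(r,n4,z,.0087)[:2],4).tolist())
print("s3 top",np.round(fit(r,mid-.023*X,.105,.0087)[:2],4).tolist())
E
```

```text
[ 0.5069 -0.0239  0.1651] 0.04951235966249686 [-0.01705173  0.13274252  1.11615199]
[ 0.505118 -0.022093] px [[280.05916687 209.48091033]]
s4 top 0.1 [[26.4145, 0.0, -0.003], [26.3391, 0.0005, -0.003]]
s4 top 0.105 [[28.5476, 0.0, -0.0015], [28.4668, 0.0005, -0.0015]]
s4 top 0.11 [[30.6676, 0.0, 0.0], [30.6015, 0.0005, 0.0]]
s3 top [[14.7721, 0.0, 0.0005], [14.5453, -0.0005, 0.0005]]
```

play_rows(
  steps=[
    [[-0.02, -0.005, 0, 0, 0, 0, 0.05], [-0.035, -0.01, 0, 0, 0, 0, 0.05], [-0.04, -0.012, 0, 0, 0, 0, 0.05], [-0.04, -0.012, 0, 0, 0, 0, 0.05], [-0.04, -0.012, 0, 0, 0, 0, 0.05], [-0.04, -0.012, 0, 0, 0, 0, 0.05], [-0.03, -0.01, 0, 0, 0, 0, 0.05], [-0.015, -0.007, 0, 0, 0, 0, 0.05], [0, 0, 0, 0, 0, 0, 0.05], [0, 0, 0, 0, 0, 0, 0.05]],
  ],
)

```text
time_s: 12.8
tool_pos: [0.4043, -0.276, 0.1607]
tool_rot: [-180.0, -0.1, 85.4]
force: [-1.0, -0.2, -0.4]
grip_width: 0.0495
grasp_force: 0.0
```

```bash
python3 - <<'E'
from h import *
np.set_printoptions(precision=4,suppress=True)
o=get_obs();print(o["tool_pos"],o["tool_rot"],o["qpos"])
r=snap("wrist"); np.savez("w7.npz",**r)
c=[.4065,-.2865]; print(proj(r,[[*c,.071]]))
for R in(.008,.0087): print("S top",np.round(fit(r,c,.071,R,sx=.006)[:3],4).tolist())
print("collar",np.round(fit(r,c,.032,.014,sx=.006,arc=(20,160))[:3],4).tolist())
# slide check: seating seen from the side
s=snap("side"); np.savez("s7.npz",**s)
mid=np.array([.5105,.0467]); X=np.array([.078,.997])
print(proj(s,[[*(mid+k*X),.105] for k in(-.069,-.023,.023)]))
g=s["frame"].mean(-1).astype(int); print(g[200:236:1,272:300:2])
E
```

```text
[ 0.4043 -0.276   0.1607] [-179.9517   -0.06     85.4263] [-31.4003  -4.3125  61.1758 108.6444   3.9037  73.5433  24.0212]
[[285.4018 213.9524]]
S top [[42.3322, 0.0025, 0.002], [41.6371, 0.0025, 0.0015], [41.3744, 0.003, 0.002]]
S top [[42.0129, 0.003, 0.001], [41.4605, 0.003, 0.0005], [40.9059, 0.003, 0.0015]]
collar [[19.4167, 0.006, -0.006], [19.0219, 0.0055, -0.006], [18.8301, 0.0, -0.006]]
[[286.2169 223.3953]
 [281.4088 218.1411]
 [276.8425 213.1511]]
[[ 63  60  60  60  71  72  73  74  75  88  88  89  86  90]
 [ 62  63  71  74  83  86  88  90  86  89  86  86  80  76]
 [ 60  68  89  88  92  94  97  90  82  81  75  67  68  70]
 [ 57  67  93  95  90  87  87  75  67  71  68  62  68  64]
 [ 58  69  90  88  82  79  71  67  66  66  70  71  71  77]
 [ 60  61  81  75  75  74  70  66  67  71  88  97  91  90]
 [ 63  74  92  75  74  70  63  69  80  88 104 107  98  89]
 [ 71  88 107  73  65  65  59  64  87  93  97  92  84  82]
 [ 87  94 108  73  61  60  61  61  85  90  87  74  69  69]
 [ 84  92 102  75  61  61  61  66 101 107  89  67  61  66]
 [ 94  85  89  71  56  60  60  71 116 131 112  
[... 787 characters left out ...]
9 156 141  81  56 104 201 203 164 151 149 146 148]
 [231 167 150 138  81  57  88 167 166 148 146 146 145 146]
 [233 183 162 147  82  59  75 131 136 136 146 144 146 146]
 [237 223 208 178  90  59  69 123 132 138 148 143 147 145]
 [240 237 234 208 100  58  72 121 132 147 147 145 138 138]
 [237 241 239 207 105  59  72 123 133 160 143 130 125 117]
 [233 240 237 181  95  56  69 110 125 150 121  99  89  84]
 [218 239 236 185 104  60  64  90  92 111  88  70  65  66]
 [193 236 238 217 159  83  61  68  69  72  66  62  57  61]
 [173 224 239 237 219 124  57  65  64  57  62  62  60  59]
 [164 201 236 241 238 169  69  58  64  59  63  58  60  59]
 [169 182 229 240 240 195  84  61  61  61  60  63  57  67]]
```

play_rows(
  steps=[
    [[-0.004, 0.0025, 0.02, 0, 0, 0, 0.05], [-0.004, 0.0022, 0.03, 0, 0, 0, 0.05], [-0.0007, 0, 0.03, 0, 0, 0, 0.05], [0, 0, 0.03, 0, 0, 0, 0.05], [0, 0, 0.0145, 0, 0, 0, 0.05], [0, 0, 0.0082, 0, 0, 0, 0.05], [0, 0, 0, 0, 0, 0, 0.05], [0, 0, 0, 0, 0, 0, 0.05]],
  ],
)

```text
time_s: 13.7
tool_pos: [0.4097, -0.2854, 0.0292]
tool_rot: [180.0, 0.0, 85.5]
force: [0.8, 0.0, 1.6]
grip_width: 0.05
grasp_force: 0.0
```

```bash
python3 - <<'E'
from h import *
np.set_printoptions(precision=4,suppress=True)
o=get_obs();print(o["tool_pos"],o["tool_rot"],o["qpos"])
r=snap("wrist")
c=o["tool_pos"][:2]
for R in(.008,.0087): print("S top",np.round(fit(r,c,.071,R,sx=.006,arc=(30,150))[:3],4).tolist())
E
```

```text
[ 0.4097 -0.2854  0.0292] [179.9504   0.0125  85.5248] [-24.4421  13.4433  62.3929 116.0559 -14.024   58.3533  40.2726]
S top [[74.497, 0.0005, 0.0045], [73.6334, 0.0005, 0.005], [72.7492, 0.0, 0.0045]]
S top [[74.2541, 0.0005, 0.004], [72.6266, 0.0, 0.004], [72.0811, 0.0005, 0.0035]]
```

play_rows(
  steps=[
    [[0.003, 0, 0.0008, 0, 0, 0, 0.05], [0, 0, 0, 0, 0, 0, 0.03], [0, 0, 0, 0, 0, 0, 0.01], [0, 0, 0, 0, 0, 0, 0], [0, 0, 0, 0, 0, 0, 0], [0, 0, 0, 0, 0, 0, 0], [0, 0, 0, 0, 0, 0, 0], [0, 0, 0, 0, 0, 0, 0]],
  ],
  force=25,
)

```text
time_s: 14.55
tool_pos: [0.4092, -0.2825, 0.0279]
tool_rot: [180.0, -0.0, 85.5]
force: [0.4, 0.1, 0.5]
grip_width: 0.004
grasp_force: 0.1
```

```bash
python3 - <<'E'
from h import *
o=get_obs();print(o["tool_pos"],o["grip_width"],o["grasp_force"])
r=snap("wrist"); np.savez("w8.npz",**r); s=snap("side"); np.savez("s8.npz",**s); t=snap("top"); np.savez("t8.npz",**t)
a=cv2.resize(r["frame"][150:290,210:350],(400,400),interpolation=cv2.INTER_CUBIC)
b=cv2.resize(s["frame"][245:315,270:340],(400,400),interpolation=cv2.INTER_CUBIC)
cv2.imwrite("pics/x8.png",np.hstack([a,b])[...,::-1])
print(proj(s,[[.409,-.284,.071],[.409,-.284,0],[.409,-.2825,.064]]))
E
```

```text
[ 0.40922971 -0.28250764  0.02786088] 0.003972890318690472 0.08587141934185638
[[294.70874886 276.045986  ]
 [294.36290885 298.13156657]
 [294.4349749  278.00843983]]
```

View pics/x8.png

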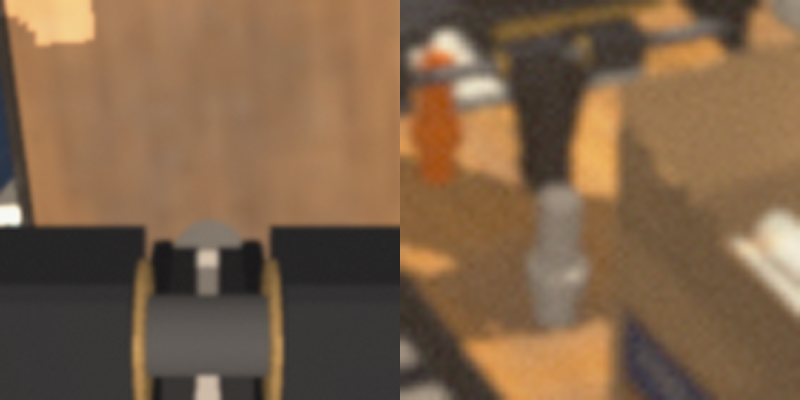

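The fingers closed just above the shaft's top. It still stands at about (295,276–298) in the side view, so the real fingertips sit about 40 mm above the reported TCP. I'll regrip 20 mm deeper.

play_rows(
  steps=[
    [[0, 0, -0.005, 0, 0, 0, 0.02], [0, 0, 0, 0, 0, 0, 0.05], [0, 0, 0, 0, 0, 0, 0.05], [0, 0, 0, 0, 0, 0, 0.05], [0, 0, 0, 0, 0, 0, 0.05], [0, 0, 0.005, 0, 0, 0, 0.05], [0, 0, 0.008, 0, 0, 0, 0.05], [0, 0, 0.008, 0, 0, 0, 0.05], [0, 0, 0.004, 0, 0, 0, 0.05], [0, 0, 0, 0, 0, 0, 0.05], [0, 0, 0, 0, 0, 0, 0.05]],
  ],
)

```text
time_s: 15.8
tool_pos: [0.409, -0.2827, 0.0077]
tool_rot: [-180.0, 0.0, 85.5]
force: [0.4, -0.8, 0.4]
grip_width: 0.0496
grasp_force: 0.0
```

```bash
python3 - <<'E'
from h import *
np.set_printoptions(precision=4,suppress=True)
o=get_obs();print(o["tool_pos"],o["force"],o["qpos"],o["grip_width"])
r=snap("wrist")
c=o["tool_pos"][:2]
for R in(.008,.0087): print("S top",np.round(fit(r,c,.071,R,sx=.006,arc=(30,150))[:3],4).tolist())
print("collar",np.round(fit(r,c,.032,.014,sx=.006,arc=(30,150))[:3],4).tolist())
E
```

```text
[ 0.409  -0.2827  0.0077] [ 0.4083 -0.8215  0.4124] [-22.9212  15.6802  60.9621 117.2598 -16.5104  56.1181  41.9541] 0.049626198928113825
S top [[81.572, 0.0005, 0.0035], [81.1776, 0.001, 0.003], [81.0119, 0.0005, 0.003]]
S top [[79.2994, 0.0005, 0.0025], [78.9667, 0.001, 0.0025], [78.3064, 0.0, 0.0025]]
collar [[2.7383, 0.004, -0.006], [2.6846, 0.0035, -0.006], [2.6758, 0.0045, -0.006]]
```

play_rows(
  steps=[
    [[0, 0, 0, 0, 0, 0, 0.03], [0, 0, 0, 0, 0, 0, 0.01], [0, 0, 0, 0, 0, 0, 0], [0, 0, 0, 0, 0, 0, 0], [0, 0, 0, 0, 0, 0, 0], [0, 0, 0, 0, 0, 0, 0]],
  ],
  force=25,
)

```text
time_s: 16.45
tool_pos: [0.4093, -0.2824, 0.0079]
tool_rot: [180.0, -0.0, 85.5]
force: [-0.2, 0.2, 0.3]
grip_width: 0.0176
grasp_force: 21.6
```

play_rows(
  steps=[
    [[0, 0, -0.01, 0, 0, 0, 0], [0, 0, -0.03, 0, 0, 0, 0], [0, 0, -0.04, 0, 0, 0, 0], [0.02, 0.005, -0.04, 0, 0, 0, 0], [0.04, 0.0085, -0.025, 0, 0, 0, 0], [0.045, 0.0085, 0, 0, 0, 0, 0], [0.045, 0.0085, 0, 0, 0, 0, 0], [0.045, 0.0085, 0, 0, 0, 0, 0], [0.045, 0.0085, 0, 0, 0, 0, 0], [0.045, 0.0085, 0, 0, 0, 0, 0], [0.04, 0.0085, 0, 0, 0, 0, 0], [0.02, 0.006, 0, 0, 0, 0, 0]],
  ],
)

```text
time_s: 17.65
tool_pos: [0.5069, 0.06, 0.1531]
tool_rot: [180.0, -0.0, 85.7]
force: [0.1, 0.4, -2.1]
grip_width: 0.0177
grasp_force: 21.5
```

play_rows(
  steps=[
    [[0.012, 0.005, 0, 0, 0, 0, 0], [0, 0, 0, 0, 0, 0, 0], [0, 0, 0, 0, 0, 0, 0]],
  ],
)

```text
time_s: 17.95
tool_pos: [0.5125, 0.065, 0.1529]
tool_rot: [-180.0, 0.1, 85.3]
force: [-0.5, -0.5, -1.7]
grip_width: 0.0174
grasp_force: 21.5
```

```bash
python3 - <<'E'
from h import *
np.set_printoptions(precision=4,suppress=True)
o=get_obs();print(o["tool_pos"],o["tool_rot"],o["force"],o["qpos"])
r=snap("wrist"); np.savez("w9.npz",**r)
mid=np.array([.5105,.0467]); X=np.array([.078,.997]); n1=mid+.069*X; print("n1",n1,proj(r,[[*n1,.058]]))
for s in(1,0): print("nest1 rim",s,np.round(fit(r,n1,.058,.0155,sign=s)[:3],4).tolist())
T=o["tool_pos"]; zf=T[2]-.008
print("held top",np.round(fit(r,T[:2],zf+.071,.0087,arc=(30,150),sx=.006)[:3],4).tolist())
print("held collar",np.round(fit(r,T[:2],zf+.032,.014,arc=(20,160),sx=.006)[:3],4).tolist())
p=proj(r,[[*T[:2],zf+.032],[*T[:2],zf+.071]]);print(p)
g=r["frame"].mean(-1).astype(int); print(g[190:262:3,255:312:3])
E
```

```text
[0.5125 0.065  0.1529] [-179.9886    0.071    85.3196] [-0.4657 -0.5305 -1.7443] [-52.3459   2.8853  43.8401 105.5785  -2.0267  72.3773 -12.6077]
n1 [0.5159 0.1155] [[281.725  152.6259]]
nest1 rim 1 [[10.5937, 0.0, 0.0], [10.5326, -0.0005, 0.0], [10.469, 0.0, 0.0005]]
nest1 rim 0 [[24.288, -0.001, 0.0035], [23.987, -0.0015, 0.0035], [23.9654, -0.0005, 0.0035]]
held top [[66.5782, 0.0005, 0.006], [65.1231, 0.001, 0.006], [63.9535, 0.0, 0.006]]
held collar [[69.8355, 0.002, -0.005], [68.8474, 0.0015, -0.005], [67.743, -0.0005, -0.003]]
[[282.5028 243.4169]
 [282.5398 270.3442]]
[[187 186 187 186 173 155 157 156 131 125 139 164 156 164 179 187 187 187
  186]
 [186 186 187 185 157 152 151  99  94  94  94 111 162 157 166 187 186 186
  186]
 [186 186 186 184 137 156 110  93  97  98  96  93 136 158 146 187 186 186
  187]
 [186 186 186 184 142 152  98 127 149 153 145 115 111 157 149 186 185 186
  186]
 [186 186 187 185 155 148 134 159 160 160 160 156 122 157 162 186 186 186
  186]
 [185 186 185 186 172 148 156 159 159 159 160 159 150 152 179 186 186 187
  186]
 [185 185 186 185 183 154 158 1
[... 727 characters left out ...]
 226 137 104 116 149 153 143 235 232 232 176
   52]
 [ 19  27  34  35 106 228 229  97  93  93  93  95 128 148 183  35  34  36
   20]
 [ 20  25  26  27 121 229 124  92  93  94  94  93  93 150 184  28  28  27
   19]
 [ 21  25  26  27 118 117  94 108 127 134 132 118  98  93 114  28  27  27
   20]
 [ 21  28  28  27  67 112 150 160 162 162 162 162 158 134  82  28  26  27
   22]
 [ 23  27  27  26  96 156 158 156 142 131 138 152 160 160 130  27  28  27
   23]
 [ 43  42  43  42  70  97  98  75  67  67  67  68  85  99  84  42  40  42
   42]
 [ 58  57  57  58  58  58  58  58  58  58  57  58  57  58  57  57  57  57
   57]
 [ 64  64  63  64  64  65  65  65  65  64  65  64  64  64  65  64  64  64
   64]]
```

```bash
cat > tilt.py <<'E'
from h import *
from scipy.optimize import minimize
np.set_printoptions(precision=4,suppress=True)
def tilt(r,o,hf,show=True):
    """front edges of top disc / collar top rim: search offset & tilt of held shaft; hf=foot height below TCP"""
    T=o["tool_pos"]; R=__import__("scipy.spatial.transform",fromlist=["x"]).Rotation.from_euler("xyz",o["tool_rot"],degrees=True).as_matrix()
    g=cv2.GaussianBlur(cv2.cvtColor(r["frame"],cv2.COLOR_RGB2GRAY).astype(np.float32),(0,0),.7)
    a=np.radians(np.arange(-50,51,4)); best=[]
    def smp(P): 
        q=proj(r,P).astype(np.float32); return cv2.remap(g,q[:,0].reshape(1,-1),q[:,1].reshape(1,-1),cv2.INTER_LINEAR)[0]
    def rim(x0,th,s,rad):   # tool coords: pivot at s=.05
        c=np.c_[rad*np.cos(a),rad*np.sin(a),0*a-(s-.05)]
        Ry=np.array([[np.cos(th),0,np.sin(th)],[0,1,0],[-np.sin(th),0,np.cos(th)]])
        return T+(c@Ry.T+[x0,0,hf-.05])@R.T
    for x0 in np.arange(-.006,.0061,.0005):
        for th in np.arange(-.3,.31,.02):
            e=sum(np.abs(smp(rim(x0,th,s,rad+.001))-smp(rim(x0,th,s,rad-.001))).mean() for s,rad in((.071,.0085),(.032,.014)))
            best.append((e,x0,th))
    return sorted(best)[::-1][:5]
E
python3 - <<'E'
from tilt import *
r=dict(np.load("w9.npz"))
print(np.array(tilt(r,get_obs(),.008)))
r=dict(np.load("w5.npz"))
print(np.array(tilt(r,dict(tool_pos=np.array([.4998,-.0711,.1657]),tool_rot=[-179.98,.05,85.34]),.028)))
g=np.load("w9.npz")["frame"].mean(-1).astype(int); print(g[218:256,281:286].mean(1).astype(int))
E
```

```text
[[136.5256  -0.0005  -0.14  ]
 [136.0359   0.0025  -0.3   ]
 [135.0881  -0.001   -0.14  ]
 [131.0497  -0.0005  -0.12  ]
 [130.093   -0.0035  -0.26  ]]
[[101.0722   0.006   -0.3   ]
 [ 95.2218   0.0055  -0.3   ]
 [ 94.762    0.006   -0.28  ]
 [ 87.4966  -0.0015   0.2   ]
 [ 87.2392  -0.002    0.18  ]]
[153 160 175 186 202 227 239 234 198 128  98 123 185 216 202 181 144 108
  95  94  93  93  94  93  95 106 133 156 161 162 161 154 133 103  84  67
  54  54]
```

play_rows(
  steps=[
    [[0, 0, 0, 0, 0.1, 0, 0], [0, 0, 0, 0, 0.1, 0, 0], [0, 0, 0, 0, 0, 0, 0], [0, 0, 0, 0, 0, 0, 0], [0, 0, 0, 0, 0, 0, 0]],
  ],
)

```text
time_s: 18.5
tool_pos: [0.5125, 0.0682, 0.153]
tool_rot: [-180.0, -11.4, 85.5]
force: [0.1, 1.0, -0.7]
grip_width: 0.0177
grasp_force: 21.5
```

```bash
python3 - <<'E'
from tilt import *
from scipy.spatial.transform import Rotation as Ro
o=get_obs(); T=o["tool_pos"]; print(T,o["tool_rot"],o["force"])
r=snap("wrist"); np.savez("w10.npz",**r)
g=r["frame"].mean(-1).astype(int); print(g[190:262,281:286].mean(1).astype(int))
X=np.array([.078,.997])
# contour prediction for tool-relative tilt th, offset x0
R=Ro.from_euler("xyz",o["tool_rot"],degrees=True).as_matrix()
def pt(x0,th,s,rad):
    z=-(s-.05); c=np.array([rad*np.cos(th)+z*np.sin(th)+x0,0,-rad*np.sin(th)+z*np.cos(th)+.008-.05]); return proj(r,T+R@c)[0,1]
for th in(0,-.1,-.14,-.18,-.22,-.26): print(th,[[round(pt(x0,th,s,q),1) for s,q in((.032,.014),(.032,.0085),(.071,.0085))] for x0 in(-.002,0,.002)])
# side and top camera silhouettes of shaft region
s=snap("side"); np.savez("s10.npz",**s); t=snap("top"); np.savez("t10.npz",**t)
E
```

```text
[0.5125 0.0682 0.153 ] [-179.9956  -11.4143   85.5382] [ 0.0827  0.9554 -0.7341]
[228 223 207 195 192 192 192 192 192 192 192 191 186 175 173 173 168 171
 171 159 132 113 129 155 170 174 174 175 174 174 174 174 174 174 174 173
 173 173 173 173 173 171 166 155 149 145 126 103  96  96  96  96  97 106
 129 151 157 157 157 153 136 107  87  71  64  70  78  85  90  95  98 102]
0 [[np.float64(225.1), np.float64(233.5), np.float64(258.1)], [np.float64(222.0), np.float64(230.4), np.float64(254.3)], [np.float64(218.9), np.float64(227.4), np.float64(250.6)]]
-0.1 [[np.float64(227.3), np.float64(235.9), np.float64(253.5)], [np.float64(224.3), np.float64(232.9), np.float64(249.8)], [np.float64(221.2), np.float64(229.8), np.float64(246.0)]]
-0.14 [[np.float64(228.3), np.float64(236.9), np.float64(251.7)], [np.float64(225.3), np.float64(233.9), np.float64(248.0)], [np.float64(222.2), np.float64(230.8), np.float64(244.2)]]
-0.18 [[np.float64(229.3), np.float64(237.9), np.float64(249.9)], [np.float64(226.3), np.float64(234.9), np.float64(246.2)], [np.float64(223.2), np.float64(231.9), np.float64(242.4)]]
-0.22 [[np.float64(230.3), np.float64(238.9), np.float64(248.2)], [np.float64(227.3), np.float64(236.0), np.float64(244.4)], [np.float64(224.3), np.float64(233.0), np.float64(240.7)]]
-0.26 [[np.float64(231.4), np.float64(240.0), np.float64(246.4)], [np.float64(228.4), np.float64(237.0), np.float64(242.7)], [np.float64(225.4), np.float64(234.1), np.float64(238.9)]]
```

play_rows(
  steps=[
    [[0.015, 0, 0.003, 0, 0, 0, 0], [0.02, 0, 0.004, 0, 0, 0, 0], [0.015, 0, 0.003, 0, 0, 0, 0], [0.0053, -0.0003, 0.0012, 0, 0, 0, 0], [0, 0, 0, 0, 0, 0, 0], [-0.003, 0, 0.0147, 0, 0, 0, 0], [-0.004, 0, 0.0196, 0, 0, 0, 0], [-0.004, 0, 0.0196, 0, 0, 0, 0], [-0.002, 0, 0.0098, 0, 0, 0, 0], [0, 0, 0, 0, 0, 0, 0], [0, 0, 0, 0, 0, 0, 0]],
  ],
)

```text
time_s: 19.75
tool_pos: [0.5171, 0.1231, 0.088]
tool_rot: [180.0, -11.5, 85.4]
force: [-0.1, 0.7, 0.2]
grip_width: 0.0177
grasp_force: 21.5
```

```bash
python3 - <<'E'
from tilt import *
o=get_obs(); T=o["tool_pos"]; print(T,o["tool_rot"],o["force"],o["grip_width"])
n1=np.array([.5159,.1155]);X=np.array([.078,.997]);Y=np.array([.997,-.078])
d=n1-T[:2]; print("nest rel TCP: along",d@X,"across",d@Y,"foot z",T[2]-.0088)
r=snap("wrist"); g=r["frame"].mean(-1).astype(int); print(g[200:256,281:286].mean(1).astype(int))
print(proj(r,[[*n1,.058],[*(n1+.0155*X),.058],[*(n1+.0155*Y),.058],[*(n1-.0155*Y),.058]]))
print(g[185:240:3,240:326:4])
E
```

```text
[0.5171 0.1231 0.088 ] [179.984  -11.4506  85.4199] [-0.1195  0.6993  0.1588] 0.017689368233788777
nest rel TCP: along -0.007667350014392268 across -0.0005702346713242354 foot z 0.0792076565267712
[140 140 140 138 135 147 174 190 193 193 193 193 193 193 191 182 171 176
 189 193 193 193 193 193 193 193 193 193 193 193 193 193 193 193 189 171
 134 105  97  97  97  97  97 107 130 152 158 159 158 154 137 108  88  71
  65  71]
[[281.7707 236.6072]
 [281.7545 217.6465]
 [300.7689 236.5922]
 [262.7727 236.6221]]
[[231 138 149 230 234 232 230 232 217 220 223 223 222 229 232 230 231 231
  230 231 231 231]
 [231 136 161 234 234 233 230 232 220 220 223 223 222 229 232 230 231 231
  230 231 231 231]
 [170 141 193 234 234 232 222 212 224 220 223 221 218 229 232 230 232 231
  230 231 217 231]
 [116 147 198 234 234 232 151 152 161 155 158 152 142 172 232 230 231 231
  230 231 171 170]
 [109 148 229 234 232 215 150 152 144 138 141 141 141 154 215 230 230 229
  228 221 152 151]
 [ 89 149 167 172 156 153 149 152 143 138 141 140 141 149 154 168 155 152
  151 152 152 151]
 [108 147 147 152 152 150 147 1
[... 478 characters left out ...]
0 189 176 179 193 194 193 191
  186 193 181 151]
 [148 191 192 192 192 193 193 174 191 193 193 193 193 186 178 193 193 193
  193 193 181 151]
 [144 191 192 192 192 192 182 189 193 193 193 194 193 194 177 191 193 193
  193 192 181 151]
 [103 191 191 192 192 192 160 193 193 193 193 193 193 193 192 176 193 193
  192 192 181 151]
 [ 77 191 191 191 193 190 150 193 193 193 193 193 193 193 193 151 193 192
  192 192 181 149]
 [ 85 191 191 176 157 186 147 192 192 193 193 193 193 193 193 141 192 159
  167 192 181 148]
 [121 191 191  61  25 123  96 185 192 183 141 132 170 193 191  89 127  25
   42 192 180 147]
 [137 191 187  25  22  26  29 180 184 103  96  97  98 150 182  27  27  22
   24 183 181 146]]
```

play_rows(
  steps=[
    [[0.0022, 0, 0.0004, 0, 0, 0, 0], [-0.002, 0, 0.0098, 0, 0, 0, 0], [-0.002, 0, 0.0098, 0, 0, 0, 0], [-0.0016, 0, 0.0078, 0, 0, 0, 0], [-0.0008, 0, 0.004, 0, 0, 0, 0], [-0.0008, 0, 0.004, 0, 0, 0, 0], [0, 0, 0, 0, 0, 0, 0]],
  ],
)

```text
time_s: 20.5
tool_pos: [0.5168, 0.1261, 0.0514]
tool_rot: [-180.0, -11.5, 85.5]
force: [0.4, 1.3, 1.0]
grip_width: 0.0153
grasp_force: 21.5
```

play_rows(
  steps=[
    [[-0.0006, 0, 0.003, 0, 0, 0, 0], [-0.0004, 0, 0.002, 0, 0, 0, 0], [0, 0, 0, 0, 0, 0, 0]],
  ],
)

```text
time_s: 20.8
tool_pos: [0.5172, 0.1269, 0.0473]
tool_rot: [180.0, -11.6, 85.5]
force: [-1.0, 2.4, 3.7]
grip_width: 0.0152
grasp_force: 22.4
```

```bash
python3 - <<'E'
from tilt import *
o=get_obs(); T=o["tool_pos"]; print(T,o["tool_rot"],o["force"],o["grip_width"],o["grasp_force"])
r=snap("wrist"); np.savez("w11.npz",**r); g=r["frame"].mean(-1).astype(int); print(g[200:256,281:286].mean(1).astype(int))
print(g[212:260:3,246:320:3])
s=snap("side"); np.savez("s11.npz",**s)
n1=[.5162,.1162]
print(proj(s,[[*n1,.105],[*n1,.058]])); p=proj(s,[[*n1,.1]])[0].astype(int); print(s["frame"].mean(-1).astype(int)[p[1]-14:p[1]+14,p[0]-12:p[0]+13])
E
```

```text
[0.5172 0.1269 0.0473] [179.9855 -11.5676  85.4993] [-0.9585  2.4374  3.699 ] 0.015246605871151085 22.396549925906584
[140 140 140 140 140 140 140 139 139 138 131 124 141 173 189 192 192 192
 192 192 192 192 192 190 181 165 145 123 112 111 110 111 110 111 111 110
 111 111 111 111 113 124 139 146 147 146 142 129 115 111 110 108  98  77
  66  71]
[[142 142 142 142 142 141 142 142 142 141 141 141 141 142 142 141 142 143
  142 142 142 142 142 142 143]
 [185 189 191 192 193 192 192 192 192 192 193 192 192 192 192 192 193 192
  193 193 193 192 192 188 186]
 [ 71 106 188 191 192 192 192 192 192 192 193 192 193 193 192 193 192 193
  193 192 193 193 180  87  74]
 [ 39  67 180 191 192 192 192 192 192 192 193 192 193 192 192 192 192 193
  193 192 192 192 139  49  42]
 [ 60  98 187 192 192 192 192 192 192 192 187 183 180 185 189 192 193 193
  192 193 193 192 176  74  65]
 [173 186 191 192 192 192 193 192 177 157 132 126 121 128 139 161 183 193
  192 192 192 192 192 182 180]
 [190 191 191 191 191 191 188 169 163 103 106 109 111 112 110 112 135 174
  192 193 192 193 192 192 191]
 [189 191 191 165 
[... 3211 characters left out ...]
60 155 138 123 119 115 122 117 123 120
  125 129 143 146 149 144 146]
 [168 180 177 167 156 153 148 144 143 142 136 121 119 119 119 121 121 126
  130 147 163 171 170 173 162]
 [171 173 185 181 171 162 154 150 148 143 137 126 120 116 118 117 121 128
  135 161 184 197 200 193 179]
 [175 159 163 162 157 150 151 157 158 144 138 129 125 123 120 122 121 126
  130 148 168 185 187 177 161]
 [165 150 144 147 151 155 158 163 157 140 131 131 132 129 123 123 124 127
  124 128 142 148 150 144 139]
 [156 165 156 147 150 155 164 161 156 142 130 131 131 133 130 122 124 123
  124 128 132 132 137 132 136]
 [162 185 178 151 142 146 156 158 164 154 149 144 146 141 129 125 125 126
  124 129 133 134 133 144 157]]
```

play_rows(
  steps=[
    [[0.001, 0, 0.0002, 0, 0, 0, 0], [0, 0, 0, 0, 0, 0, 0.012], [0, 0, 0, 0, 0, 0, 0.03], [0, 0, 0, 0, 0, 0, 0.05], [0, 0, 0, 0, 0, 0, 0.05], [0, 0, 0, 0, 0, 0, 0.05], [0, 0, 0, 0, 0, 0, 0.05], [0, 0, 0, 0, 0, 0, 0.05]],
  ],
)

```text
time_s: 21.7
tool_pos: [0.517, 0.1265, 0.0465]
tool_rot: [-180.0, -11.4, 85.5]
force: [0.5, 0.1, -0.1]
grip_width: 0.0482
grasp_force: 0.0
```

```bash
python3 - <<'E'
from tilt import *
o=get_obs(); T=o["tool_pos"]; print(T,o["force"],o["grip_width"])
r=snap("wrist"); np.savez("w12.npz",**r)
n1=[.5162,.1160]
print(np.round(fit(r,n1,.105,.0085,sx=.006)[:3],4).tolist(), np.round(fit(r,n1,.066,.014,sx=.006,arc=(20,160))[:3],4).tolist())
X=np.array([.078,.997]); P=lambda a,z:proj(r,[[*(np.array(n1)+a*X),z]])[0]
print("expected rows: collar front",P(.014,.066),"stem base",P(.0085,.066),"top front",P(.0085,.105))
print(r["frame"].mean(-1).astype(int)[200:262,281:286].mean(1).astype(int))
E
```

```text
[0.517  0.1265 0.0465] [ 0.4511  0.0947 -0.0777] 0.04821755524095219
[[28.6481, 0.0045, -0.002], [28.5715, 0.004, -0.002], [28.3883, 0.004, -0.0015]] [[49.8103, 0.002, 0.0025], [48.8182, 0.0015, 0.0025], [47.9557, 0.002, 0.002]]
expected rows: collar front [282.6098 229.5368] stem base [282.6102 237.996 ] top front [282.6888 248.3261]
[221 221 220 209 180 149 140 139 139 134 123 125 156 184 192 192 192 192
 192 192 192 192 191 187 174 154 134 115 109 108 109 109 109 109 109 109
 109 109 112 123 138 147 148 148 146 134 117 110 109 108 109 107  97  77
  66  71  79  85  91  95  98 102]
```

play_rows(
  steps=[
    [[0.002, 0, -0.0098, 0, 0, 0, 0.05], [0.004, 0, -0.0196, 0, 0, 0, 0.05], [0.006, 0, -0.0294, 0, 0, 0, 0.05], [0.006, 0, -0.0294, 0, 0, 0, 0.05], [0.004, 0, -0.0196, 0, 0, 0, 0.05], [0, 0, 0, 0, -0.1, 0, 0.05], [0, 0, 0, 0, -0.1, 0, 0.05], [-0.03, 0, 0, 0, 0, 0, 0.05], [-0.02, 0, 0, 0, 0, 0, 0.05], [0, 0, 0, 0, 0, 0, 0.05], [0, 0, 0, 0, 0, 0, 0.05]],
  ],
)

```text
time_s: 22.85
tool_pos: [0.5133, 0.0759, 0.1572]
tool_rot: [180.0, -0.1, 85.3]
force: [0.2, 0.2, -1.1]
grip_width: 0.05
grasp_force: 0.0
```

```bash
python3 - <<'E'
from tilt import *
o=get_obs(); T=o["tool_pos"]; print(T,o["tool_rot"],o["qpos"])
r=snap("wrist"); np.savez("w13.npz",**r); t=snap("top"); np.savez("t13.npz",**t); s=snap("side"); np.savez("s13.npz",**s)
mid=np.array([.5105,.0467]); X=np.array([.078,.997])
for k in(.023,.069):
    b=[]
    for d in(0,.006,.012):
        f=fit(r,mid+(k+d)*X,.105,.0085,sx=.006)[0]; q=np.array(f[1:])+d*X; b.append((round(f[0],1),*np.round([q@X,q@[.997,-.078]],4)))
    print(k,b)
for n in("carriage","push_handle"): 
    for d in silhouettes("top",n): print(n,d["p"],d["extent"])
g0=np.load("top.npz")["frame"].mean(-1).astype(int); g=t["frame"].mean(-1).astype(int)
print(g0[218:230:3,236:320].tolist()); print(g[218:230:3,236:320].tolist())
E
```

```text
[0.5133 0.0759 0.1572] [179.9695  -0.0954  85.2654] [-53.3313   2.9364  43.8141 105.0409  -2.2166  72.7983 -13.6356]
0.023 [(np.float32(37.2), np.float64(0.0), np.float64(0.0)), (np.float32(37.2), np.float64(-0.0), np.float64(-0.0)), (np.float32(27.3), np.float64(0.01), np.float64(-0.0003))]
0.069 [(np.float32(19.5), np.float64(-0.001), np.float64(-0.0004)), (np.float32(25.1), np.float64(0.0101), np.float64(0.0007)), (np.float32(25.2), np.float64(0.01), np.float64(0.0007))]
carriage 0.82 [283.5, 215.8, 312.8, 238.9]
push_handle 0.58 [278.9, 218.7, 315.4, 239.4]
push_handle 0.55 [188.3, 191.5, 317.8, 249.6]
[[232, 233, 233, 234, 233, 233, 233, 233, 234, 238, 242, 242, 242, 239, 231, 223, 219, 221, 229, 234, 238, 241, 242, 243, 242, 243, 242, 239, 237, 236, 236, 238, 241, 241, 242, 243, 243, 243, 243, 243, 243, 242, 241, 240, 239, 240, 242, 243, 243, 242, 243, 243, 243, 242, 242, 243, 243, 243, 243, 243, 243, 243, 243, 243, 242, 242, 236, 203, 187, 222, 214, 160, 105, 78, 75, 105, 183, 229, 226, 220, 191, 164, 157, 154], [229, 227, 223, 222, 229, 227, 226, 225, 228, 238, 242, 236, 211,
[... 2121 characters left out ...]
112, 114, 112, 112, 111, 110, 110, 110, 110, 107, 108, 106, 105, 104, 103, 101, 100, 97, 94, 89, 86, 85, 123, 188, 215, 231, 241, 245, 243, 231, 204, 169, 162, 203, 230, 235, 230, 219, 229, 238, 242, 240, 242, 244, 245, 244, 223, 148, 86, 70, 70, 126, 224, 241, 197, 136, 138, 160, 170, 170], [216, 207, 162, 107, 86, 88, 91, 93, 95, 100, 100, 102, 103, 103, 108, 107, 109, 108, 111, 110, 111, 112, 111, 112, 113, 113, 113, 113, 111, 112, 112, 110, 109, 109, 109, 106, 104, 105, 105, 101, 99, 98, 96, 94, 90, 84, 100, 159, 222, 240, 244, 245, 244, 241, 226, 201, 197, 197, 192, 190, 206, 220, 227, 238, 241, 233, 237, 244, 246, 244, 217, 139, 80, 70, 71, 128, 226, 240, 195, 139, 141, 163, 170, 172]]
```

play_rows(
  steps=[
    [[0.02, 0, 0, 0, 0, 0, 0.02], [0.03, 0, 0, 0, 0, 0, 0], [0.02, 0, 0, 0, 0, 0, 0], [0.006, 0, 0, 0, 0, 0, 0], [0, 0, 0.02, 0, 0, 0, 0], [0, 0, 0.03, 0, 0, 0, 0], [0, 0, 0.03, 0, 0, 0, 0], [0, 0, 0.018, 0, 0, 0, 0], [0, 0, 0, 0, 0, 0, 0], [0, 0, 0, 0, 0, 0, 0]],
  ],
)

```text
time_s: 24.1
tool_pos: [0.5194, 0.1525, 0.0591]
tool_rot: [180.0, 0.0, 85.4]
force: [0.6, -0.3, 1.1]
grip_width: 0.0007
grasp_force: 0.0
```

```bash
python3 - <<'E'
from tilt import *
o=get_obs(); T=o["tool_pos"]; print(T,o["tool_rot"],o["force"],o["grip_width"])
n1=np.array([.5159,.1155]);X=np.array([.078,.997]);d=T[:2]-n1; print("TCP rel nest1 along",d@X,"across",d@[.997,-.078])
E
```

```text
[0.5194 0.1525 0.0591] [179.9888   0.0356  85.4499] [ 0.6245 -0.2703  1.1257] 0.0007361227229148341
TCP rel nest1 along 0.03715966451049711 across 0.0005727968142842967
```

play_rows(
  steps=[
    [[0, 0, 0.006, 0, 0, 0, 0], [0, 0, 0.004, 0, 0, 0, 0], [-0.004, 0, 0, 0, 0, 0, 0], [-0.003, 0, 0, 0, 0, 0, 0], [-0.003, 0, 0, 0, 0, 0, 0], [-0.002, 0, 0, 0, 0, 0, 0], [-0.002, 0, 0, 0, 0, 0, 0], [0, 0, 0, 0, 0, 0, 0]],
  ],
)

```text
time_s: 24.9
tool_pos: [0.5181, 0.1386, 0.0488]
tool_rot: [180.0, -0.0, 85.4]
force: [0.0, 0.4, -0.1]
grip_width: 0.0005
grasp_force: 0.0
```

play_rows(
  steps=[
    [[-0.002, 0, 0, 0, 0, 0, 0], [-0.001, 0, 0, 0, 0, 0, 0], [-0.001, 0, 0, 0, 0, 0, 0], [0, 0, 0, 0, 0, 0, 0]],
  ],
)

```text
time_s: 25.3
tool_pos: [0.5177, 0.1349, 0.0487]
tool_rot: [180.0, -0.0, 85.5]
force: [-0.3, -0.0, -0.2]
grip_width: 0.0006
grasp_force: 0.0
```

```bash
python3 - <<'E'
from tilt import *
o=get_obs(); T=o["tool_pos"]; print(T,o["tool_rot"],o["force"],o["grip_width"])
n1=np.array([.5159,.1155]);X=np.array([.078,.997]);d=T[:2]-n1; print("TCP rel nest1 along",d@X)
s=snap("side"); np.savez("s14.npz",**s)
print(proj(s,[[*n1,.105],[*(n1+.01*X),.105]])); print(s["frame"].mean(-1).astype(int)[198:222,262:284])
E
```

```text
[0.5177 0.1349 0.0487] [179.9955  -0.0027  85.4651] [-0.2722 -0.0166 -0.1918] 0.0006266541122436776
TCP rel nest1 along 0.019433778891667013
[[272.5041 208.4044]
 [271.5881 207.4035]]
[[118 114 113 104  85  65  53  50  52  52  58  53  54  69 106 133 134 108
   78  63  58  62]
 [105 105 108 100  87  69  50  53  53  54  56  47  55  75 110 135 134 117
   88  69  61  62]
 [115 116 115 115 100  84  60  54  50  58  57  55  61  76 109 130 131 118
   99  82  71  63]
 [130 132 129 126 123 100  72  45  50  51  56  52  58  81 110 132 136 127
  117 100  88  81]
 [130 132 135 136 129 109  78  52  51  54  60  52  62  90 115 134 140 136
  134 124 108  88]
 [119 123 130 128 124 101  71  55  53  55  58  54  66  91 118 134 142 145
  144 136 125 112]
 [107 112 114 107 104  94  69  57  54  57  57  56  71  94 120 136 142 142
  143 144 141 130]
 [105 103 101 102  97  82  72  54  57  55  53  64  75 103 126 139 145 145
  144 144 144 143]
 [ 88  92  98  92  91  79  69  57  52  57  60  68  81 105 123 134 148 148
  147 146 149 148]
 [ 82  86  97  98  97  86  69  59  52  60  58  67  87 107 127 139 150 150
  148
[... 616 characters left out ...]
5 127 148 167 179 184 183 167
  152 147 145 145]
 [168 160 152 149 160 182 202 199 176 145 122 122 127 139 141 148 146 140
  139 146 151 146]
 [168 147 139 141 143 151 163 163 148 123 119 120 122 129 137 137 134 139
  156 161 165 160]
 [177 168 157 152 146 146 145 141 133 123 117 119 122 131 132 137 142 161
  181 189 196 185]
 [182 181 169 162 153 149 148 145 135 124 120 121 125 131 134 136 146 173
  194 207 209 199]
 [157 161 155 154 151 158 154 145 137 128 125 124 128 131 136 139 139 149
  172 186 186 180]
 [142 147 153 154 160 164 162 147 136 134 136 131 131 134 132 132 134 128
  140 147 150 145]
 [158 149 149 158 172 183 181 166 152 159 152 148 136 135 135 132 131 126
  130 135 134 130]]
```

play_rows(
  steps=[
    [[0.004, 0, 0, 0, 0, 0, 0], [0, 0, -0.03, 0, 0, 0, 0], [0, 0, -0.04, 0, 0, 0, 0], [0, 0, -0.038, 0, 0, 0, 0], [-0.03, 0, 0, 0, 0, 0, 0], [-0.032, 0, 0, 0, 0, 0, 0], [0, 0, 0, 0, 0, 0, 0], [0, 0, 0, 0, 0, 0, 0]],
  ],
)

```text
time_s: 26.15
tool_pos: [0.5131, 0.077, 0.1569]
tool_rot: [180.0, -0.1, 85.4]
force: [-0.3, 0.4, 0.2]
grip_width: 0.0004
grasp_force: 0.0
```

```bash
python3 - <<'E'
from tilt import *
o=get_obs(); T=o["tool_pos"]; print(T,o["tool_rot"])
r=snap("wrist"); np.savez("w15.npz",**r); s=snap("side"); np.savez("s15.npz",**s)
mid=np.array([.5105,.0467]); X=np.array([.078,.997]);n1=mid+.069*X
for rr in(np.load("w13.npz"),r):
  rr=dict(rr)
  for R in(.0075,.0085,.0095):
    print(R,[[*np.round(f[:1],1),*np.round([np.array(f[1:])@X,f[1]*.997-f[2]*.078],4)] for f in fit(rr,n1+.004*X,.105,R,sx=.01)[:3]])
  p=proj(rr,[[*n1,.105],[*n1,.058],[*(mid+.023*X),.105]]); print(p)
  g=rr["frame"].mean(-1).astype(int); c=p[0].astype(int); print(g[c[1]-36:c[1]+36:3,c[0]-30:c[0]+33:3])
q=proj(s,[[*(mid+k*X),.105] for k in(-.069,-.023,.023,.069)]);print(q); print(s["frame"].mean(-1).astype(int)[200:222,262:284])
E
```

```text
[0.5131 0.077  0.1569] [179.9878  -0.0678  85.384 ]
0.0075 [[np.float32(26.2), np.float64(0.0071), np.float64(0.0005)], [np.float32(26.0), np.float64(0.0071), np.float64(0.0009)], [np.float32(25.9), np.float64(0.0076), np.float64(0.0004)]]
0.0085 [[np.float32(25.2), np.float64(0.0061), np.float64(0.0005)], [np.float32(25.1), np.float64(0.0056), np.float64(0.0006)], [np.float32(24.7), np.float64(0.006), np.float64(0.0)]]
0.0095 [[np.float32(24.2), np.float64(0.0046), np.float64(0.0006)], [np.float32(24.1), np.float64(0.0045), np.float64(0.0001)], [np.float32(23.6), np.float64(0.0041), np.float64(0.0007)]]
[[281.7099 168.3051]
 [281.7752 163.5959]
 [281.908  220.2413]]
[[194 229 234 233 232 230 231 232 218 216 172 157 152 145 151 149 151 150
  151 151 151]
 [209 229 219 173 171 172 210 196 140 139 142 141 141 144 152 149 152 150
  151 152 151]
 [238 239 228 224 202 188 175 177 175 175 177 176 176 178 179 178 180 179
  178 179 179]
 [233 226 157 170 187 188 188 187 188 188 187 188 187 188 187 187 188 176
   99 139 187]
 [186 125  43 112 187 187 188 187 187 188 186 187 187 187 187 188 18
[... 5904 characters left out ...]
5 120 123 127 132 133 135 137
  143 142 147 149]
 [168 161 153 149 160 185 199 201 177 140 121 119 118 123 127 129 128 132
  139 145 149 144]
 [168 148 141 139 146 156 163 161 148 126 118 116 119 117 122 123 131 137
  149 162 165 159]
 [181 166 158 155 148 144 145 142 135 125 121 120 120 119 122 125 137 158
  179 191 191 186]
 [182 177 175 166 157 153 149 145 134 122 121 121 116 120 122 129 140 168
  195 205 208 198]
 [159 164 157 153 156 157 159 146 134 126 124 122 120 119 124 126 130 150
  168 186 187 178]
 [147 145 150 152 160 160 155 144 134 128 129 130 125 121 124 123 126 132
  141 149 150 143]
 [157 145 149 157 162 161 153 146 134 133 134 136 130 123 123 122 124 126
  132 132 135 133]]
```

```bash
python3 - <<'E'
from tilt import *
r=dict(np.load("w15.npz")); g=r["frame"].mean(-1).astype(int)
X=np.array([.078,.997]);Y=np.array([.997,-.078]);n1=np.array([.5159,.1155])
print("col profile",g[172:204,279:283].mean(1).astype(int)); print("row profile r189",g[187:191,262:302].mean(0).astype(int))
for z in(.098,.104,.110):
    P=ray(r,[[280,187],[280,179.5],[280,196]],z)[:,:2]-n1; print(z,np.c_[P@X,P@Y])
t=dict(np.load("t13.npz"))
E
```

```text
col profile [114 114 115 114 114 115 116 121 133 144 145 144 144 144 144 144 144 144
 144 144 144 144 144 144 144 143 143 149 154 137 108  95]
row profile r189 [187 187 187 187 187 186 183 168 144 141 143 144 144 144 144 144 144 144
 144 144 144 144 144 144 144 144 144 143 142 148 167 182 187 187 187 187
 187 187 188 188]
0.098 [[-0.016  -0.0019]
 [-0.0094 -0.0018]
 [-0.0242 -0.0019]]
0.104 [[-0.0151 -0.0018]
 [-0.0085 -0.0018]
 [-0.023  -0.0018]]
0.11 [[-0.0141 -0.0018]
 [-0.0077 -0.0017]
 [-0.0218 -0.0018]]
```

play_rows(
  steps=[
    [[0.012, -0.001, 0, 0, 0, 0, 0.03], [0.0125, -0.0008, 0, 0, 0, 0, 0.05], [0, 0, 0, 0, 0, 0, 0.05], [0, 0, 0.02, 0, 0, 0, 0.05], [0, 0, 0.03, 0, 0, 0, 0.05], [0, 0, 0.03, 0, 0, 0, 0.05], [0, 0, 0.02, 0, 0, 0, 0.05], [0, 0, 0.01, 0, 0, 0, 0.05], [0, 0, 0, 0, 0, 0, 0.05]],
  ],
  force=10,
)

```text
time_s: 27.15
tool_pos: [0.5122, 0.1017, 0.0456]
tool_rot: [-179.9, 0.1, 85.5]
force: [0.2, -0.8, 0.3]
grip_width: 0.0494
grasp_force: 0.0
```

play_rows(
  steps=[
    [[0, 0, 0, 0, 0, 0, 0.03], [0, 0, 0, 0, 0, 0, 0.01], [0, 0, 0, 0, 0, 0, 0], [0, 0, 0, 0, 0, 0, 0], [0, 0, 0, 0, 0, 0, 0], [0, 0, 0, 0, 0, 0, 0]],
  ],
  force=10,
)

```text
time_s: 27.75
tool_pos: [0.5136, 0.1018, 0.0472]
tool_rot: [180.0, -0.0, 85.5]
force: [0.1, 0.6, 3.7]
grip_width: 0.0216
grasp_force: 10.0
```

play_rows(
  steps=[
    [[0.002, 0, 0, 0, 0, 0, 0], [0.002, 0, 0, 0, 0, 0, 0], [0.002, 0, 0, 0, 0, 0, 0], [0.002, 0, 0, 0, 0, 0, 0], [0.002, 0, 0, 0, 0, 0, 0], [0.002, 0, 0, 0, 0, 0, 0], [0, 0, 0, 0, 0, 0, 0]],
  ],
)

```text
time_s: 28.45
tool_pos: [0.5146, 0.1139, 0.0471]
tool_rot: [180.0, -0.0, 85.5]
force: [-0.9, -0.7, 4.2]
grip_width: 0.0216
grasp_force: 10.2
```

```bash
python3 - <<'E'
from tilt import *
o=get_obs(); T=o["tool_pos"]; print(T,o["force"],o["grip_width"])
X=np.array([.078,.997]);n1=np.array([.5159,.1155]); print("along",(T[:2]-n1)@X)
r=snap("wrist"); np.savez("w16.npz",**r); g=r["frame"].mean(-1).astype(int); print(g[195:262,281:285].mean(1).astype(int))
for th in(-.2,-.1,0,.1,.2):
  P=lambda s,rad:proj(r,[[*(n1+(s*np.sin(th)+rad*np.cos(th))*X),.034+s*np.cos(th)-rad*np.sin(th)]])[0,1].round(1)
  print(th,P(.032,.014),P(.032,.0085),P(.071,.0085))
E
```

```text
[0.5146 0.1139 0.0471] [-0.8932 -0.7316  4.2295] 0.02160864768439957
along -0.0016823518492710843
[120 114 114 113 114 114 114 114 114 114 114 114 114 117 129 143 147 147
 145 139 127 117 114 114 114 114 115 114 114 114 114 114 114 114 114 114
 114 114 114 115 114 114 115 114 115 115 115 115 114 114 115 114 114 115
 115 115 112 101  77  57  54  57  60  63  65  66  67]
-0.2 228.4 235.9 273.4
-0.1 222.9 230.8 260.9
0 217.4 225.7 247.7
0.1 212.1 220.6 233.9
0.2 207.0 215.5 220.0
```

```bash
python3 - <<'E'
from tilt import *
t=snap("top"); g=t["frame"].mean(-1).astype(int); g0=np.load("top.npz")["frame"].mean(-1).astype(int)
print(g0[224,300:318],g[224,300:318])
r=dict(np.load("w16.npz")); g=r["frame"].mean(-1).astype(int)
for y in range(180,256,3): print(y,g[y,246:322:3])
X=np.array([.078,.997]);Y=np.array([.997,-.078]);n1=np.array([.5159,.1155])
print(proj(r,[[*(n1+a*X+b*Y),.058] for a,b in((.0155,0),(0,.0155),(0,-.0155),(-.0155,0))]))
E
```

```text
[239 237 240 243 243 242 220 148  90  75  76 125 219 237 194 134 135 159] [246 246 238 193 121  82  75  94 163 231 240 239 236 187 130 123 143 163]
180 [156 156 155 156 156 156 156 156 156 156 156 156 156 156 156 157 156 157
 156 156 156 157 157 157 157 156]
183 [176 181 187 188 188 187 188 187 188 187 188 188 187 188 187 187 188 188
 188 188 189 189 189 189 185 173]
186 [ 69  80 167 187 188 188 188 188 188 187 187 188 187 187 188 188 188 188
 188 187 187 188 189 179  88  65]
189 [ 36  47 118 187 187 187 188 187 188 188 188 188 188 188 187 188 188 188
 188 187 188 187 188 161  62  35]
192 [ 60  68 156 188 187 187 187 187 188 188 186 181 177 175 179 184 187 188
 188 188 188 188 188 176  82  57]
195 [171 176 187 188 187 186 187 187 183 166 144 125 120 122 126 137 163 179
 187 188 187 187 187 188 182 169]
198 [186 187 187 187 187 187 186 177 164 108 107 111 113 115 116 115 114 133
 170 187 188 188 188 187 188 187]
201 [187 187 187 187 186 186 178 169 180 103 110 113 115 115 116 114 113 110
 171 170 187 187 187 187 187 188]
204 [186 187 187 186 186 184 166 183 134 109 112 113 115 115 116
[... 1292 characters left out ...]
  28 152 113 103 109 111 114 115 115 115 112 110 105
 156  30  28  27  21  20  84 186]
243 [ 43  22  22  27  27  29 149 104 104 109 112 113 115 116 114 113 111 106
 156  30  26  27  21  21  36 174]
246 [ 23  20  22  27  28  29 146 101 105 109 112 114 114 115 114 113 111 106
 156  29  27  28  23  20  21 132]
249 [ 20  21  26  28  27  28 122  99 106 110 112 114 115 116 115 113 110 105
 152  29  28  28  25  22  21  46]
252 [ 30  28  34  33  33  33  93  88  94  97  99 101 101 101 101 100  97  93
 126  34  32  33  33  31  30  30]
255 [54 55 55 55 54 55 56 56 55 55 55 56 55 55 55 55 55 56 55 54 55 54 55 55
 54 54]
[[284.2976 212.0918]
 [307.1581 234.3077]
 [261.3347 234.2913]
 [284.1987 255.6978]]
```

play_rows(
  steps=[
    [[0, 0, -0.003, 0, 0, 0, 0], [0, 0, -0.003, 0, 0, 0, 0], [0, 0, -0.003, 0, 0, 0, 0], [0, 0, 0, 0, 0, 0, 0]],
  ],
  force=14,
)

```text
time_s: 28.95
tool_pos: [0.5142, 0.1139, 0.0559]
tool_rot: [180.0, -0.0, 85.5]
force: [0.7, -0.6, -2.2]
grip_width: 0.0216
grasp_force: 13.8
```

```bash
cat > v.py <<'E'
from tilt import *
X=np.array([.078,.997]);Y=np.array([.997,-.078]);n1=np.array([.5159,.1155])
def view(grid=True):
    t=snap("top"); g0=np.load("top.npz")["frame"].mean(-1)[218:230,298:318].astype(np.float32); g=t["frame"].mean(-1).astype(np.float32)
    # handle shift via dark centroid
    def cen(a): 
        w=np.clip(170-a,0,None)[:, :]; w=w[:, :]; return (w*np.arange(a.shape[1])).sum()/w.sum()
    a=g[218:230]; d=np.clip(150-a[:,255:313],0,None); d0=np.clip(150-np.load("top.npz")["frame"].mean(-1)[218:230,255:313],0,None)
    row=d.sum(0); print("handle dark cols",255+np.where(row>row.max()*.5)[0][[0,-1]],"orig",255+np.where(d0.sum(0)>d0.sum(0).max()*.5)[0][[0,-1]])
    o=get_obs(); T=o["tool_pos"]; print("T",T,o["tool_rot"][1],"F",o["force"],"w",o["grip_width"],"along",(T[:2]-n1)@X,"across",(T[:2]-n1)@Y)
    r=snap("wrist"); gg=r["frame"].mean(-1).astype(int)
    if grid:
        for y in range(168,256,4): print(y,*gg[y,250:318:4])
    return r
E
python3 -c "
from v import *
np.savez('w17.npz',**view())"
```

```text
handle dark cols [255 307] orig [308 310]
T [0.5141 0.1139 0.0557] -0.0156855993056443 F [-0.3119  0.571  -1.3301] w 0.021570248442106657 along -0.0017570855336644159 across -0.0016516776823141295
168 157 156 153 152 152 155 132 140 144 143 144 142 153 153 150 153 151
172 150 150 147 145 146 148 137 136 139 138 139 136 146 147 145 147 145
176 112 112 112 112 113 112 112 112 112 112 114 114 113 114 114 114 113
180 186 187 187 187 187 187 187 188 188 188 189 189 189 188 188 189 189
184 66 167 187 188 187 188 187 187 188 188 188 188 188 187 188 189 185
188 39 135 188 188 187 188 188 188 187 187 187 188 188 188 187 188 169
192 152 186 188 187 188 187 175 145 129 131 141 169 186 188 188 188 188
196 187 187 188 187 186 164 109 109 114 115 115 111 154 181 188 188 188
200 187 187 188 186 166 183 103 111 114 115 115 111 132 170 185 188 188
204 187 187 187 176 184 134 110 112 114 115 115 114 125 186 160 187 188
208 187 187 187 155 134 105 110 115 118 118 115 114 112 147 134 187 188
212 187 186 186 147 99 120 144 147 147 147 147 137 113 105 125 185 188
216 187 186 187 150 130 146 141 120 117 118 131 146 146 110 130 186 187
220 186 187 186 153 145 132 107 112 115 115 114 113 145 143 151 187 188
224 186 187 187 166 145 101 107 112 114 115 115 111 121 146 172 187 186
228 186 187 187 167 143 99 108 113 115 115 114 111 109 145 181 187 187
232 180 182 187 182 140 101 109 112 114 115 114 111 110 146 184 184 182
236 23 55 126 128 154 102 109 113 114 115 114 111 110 116 124 69 20
240 21 22 28 42 152 104 110 113 115 114 114 111 111 54 27 24 21
244 20 27 28 42 129 105 110 113 115 114 114 111 111 53 27 27 20
248 21 28 27 40 112 105 110 113 115 115 114 111 111 53 27 26 21
252 30 34 33 42 90 93 97 100 101 100 100 97 97 50 33 34 31
```

```bash
cat > pose.py <<'E'
from v import *
from scipy.optimize import differential_evolution
from scipy.spatial.transform import Rotation as Ro
def pose(r,o,dark=True):
    """held shaft in slide axes rel. TCP: a=along of collar-top centre, c=across, z=height of it (world), th=tilt (top forward +)"""
    T=o["tool_pos"]; g=cv2.GaussianBlur(cv2.cvtColor(r["frame"],cv2.COLOR_RGB2GRAY).astype(np.float32),(0,0),.6)
    t=np.radians(np.arange(-60,61,4)); X3=np.array([*X,0]);Y3=np.array([*Y,0]);Z=np.array([0,0,1.])
    def smp(P): q=proj(r,P).astype(np.float32); return cv2.remap(g,q[:,:1],q[:,1:],cv2.INTER_LINEAR)[:,0]
    def cost(p):
        a,c,z,th=p; ax=np.sin(th)*X3+np.cos(th)*Z; u=np.cos(th)*X3-np.sin(th)*Z
        C=np.array([*(T[:2]+a*X+c*Y),z])
        ring=lambda R:C+R*(np.cos(t)[:,None]*u+np.sin(t)[:,None]*Y3)
        e=(smp(ring(.0133))-smp(ring(.0148)))+(smp(ring(.0095))-smp(ring(.0078)))
        return -np.clip(e,-40,40).mean()
    b=[(-.012,.02),(-.004,.004),(T[2]-.02,T[2]+.035),(-.5,.4)]
    s=differential_evolution(cost,b,seed=1,popsize=30,maxiter=150,tol=1e-6)
    return s.x,-s.fun
E
python3 - <<'E'
from pose import *
o=get_obs(); print(pose(dict(np.load("w17.npz")),o))
print(pose(dict(np.load("w16.npz")),dict(tool_pos=np.array([.5146,.1139,.0471]))))
print("w9",pose(dict(np.load("w9.npz")),dict(tool_pos=np.array([.5125,.065,.1529]))))
print("w5",pose(dict(np.load("w5.npz")),dict(tool_pos=np.array([.4998,-.0711,.1657]))))
E
```

```text
(array([ 0.008 ,  0.0005,  0.065 , -0.4598]), np.float64(39.275333404541016))
(array([ 0.0099,  0.0002,  0.0626, -0.4997]), np.float64(39.20729064941406))
w9 (array([-0.0023, -0.0011,  0.158 , -0.2541]), np.float64(40.0))
w5 (array([ 0.0108, -0.0001,  0.2007,  0.0876]), np.float64(39.84260940551758))
```

The carriage was dragged about 12 mm (handle col 309 → 305.5). The shaft leans back because my earlier tool tilt was wrong: that bright ring was another shaft's collar. I'll lift it clear and tilt it upright.

play_rows(
  steps=[
    [[0, 0, -0.004, 0, 0, 0, 0], [0, 0, -0.01, 0, 0, 0, 0], [0, 0, -0.02, 0, 0, 0, 0], [0, 0, -0.02, 0, 0, 0, 0], [0, 0, -0.015, 0, 0, 0, 0], [0, 0, 0, 0, -0.06, 0, 0], [0, 0, 0, 0, -0.06, 0, 0], [0, 0, 0, 0, -0.06, 0, 0], [0, 0, 0, 0, -0.06, 0, 0], [0, 0, 0, 0, 0, 0, 0], [0, 0, 0, 0, 0, 0, 0]],
  ],
  force=25,
)

```text
time_s: 30.15
tool_pos: [0.5142, 0.1138, 0.1249]
tool_rot: [180.0, 13.7, 85.5]
force: [-0.0, -0.3, -0.7]
grip_width: 0.021
grasp_force: 24.7
```

```bash
python3 - <<'E'
from v import *
r=view(); np.savez("w18.npz",**r)
s=snap("side"); np.savez("s18.npz",**s); o=get_obs(); T=o["tool_pos"]
print(proj(s,[T,T+[0,0,.07]])); c=proj(s,[T])[0].astype(int); g=s["frame"].mean(-1).astype(int)
print(c); 
for y in range(c[1]-26,c[1]+14): print(y,*g[y,c[0]-10:c[0]+11])
E
```

```text
handle dark cols [305 307] orig [308 310]
T [0.5143 0.1129 0.125 ] 13.700334618772688 F [-0.1342  0.0333 -1.4587] w 0.021249398029284387 along -0.00267989918698561 across -0.0013925461706028274
168 247 247 239 230 229 223 230 230 230 230 230 230 218 230 230 230 230
172 247 239 230 230 216 229 230 230 230 230 230 230 225 223 230 230 230
176 230 230 230 230 199 209 232 236 245 246 246 247 210 211 230 230 230
180 246 246 235 230 207 156 227 247 247 247 247 243 156 215 245 230 230
184 247 247 240 230 223 160 161 172 197 194 168 162 166 245 247 246 236
188 247 247 247 247 247 235 166 164 164 162 162 176 246 247 247 247 247
192 247 247 247 247 247 247 245 142 145 148 148 233 247 247 247 247 247
196 247 247 247 247 247 247 150 141 146 148 148 146 246 247 247 247 247
200 247 247 247 247 247 247 137 144 146 148 148 145 212 247 247 247 247
204 247 247 247 247 247 201 142 144 147 148 148 147 193 247 247 247 247
208 247 247 247 247 225 138 142 150 157 156 151 147 145 234 247 247 247
212 247 247 247 247 135 165 198 201 201 202 200 193 150 144 247 247 247
216 247 247 247 247 181 199 185 153 150 15
[... 3163 characters left out ...]
9 97 139 165 174 174 170 149 142 155 154 136 122 122 123 130 140 147 149 149 150 151
210 113 171 204 215 215 203 180 170 183 177 152 133 146 156 164 167 166 157 150 151 151
211 127 182 218 224 222 216 202 192 189 179 158 158 177 195 203 199 190 168 153 147 150
212 144 191 214 217 209 205 194 173 162 151 143 161 190 205 209 204 191 167 153 149 148
213 168 197 204 193 176 166 155 146 136 128 126 139 160 178 182 178 166 152 144 148 146
214 159 172 171 156 145 139 136 134 125 106 109 119 136 144 150 143 137 141 147 154 152
215 139 143 146 140 141 137 137 134 121 107 107 120 131 131 137 132 140 158 174 180 172
216 122 130 131 139 140 143 144 144 135 127 125 128 132 133 135 144 167 193 206 209 200
```

```bash
cat > fit3.py <<'E'
from v import *
from scipy.optimize import least_squares
def solve(r,o,rows,ztop=None,wt=1.):
    """rows: foot front, collar-top front, stem-base front (px). returns along/z of foot centre rel TCP, tilt (top fwd +)"""
    T=o["tool_pos"]; X3=np.array([*X,0]);Z=np.array([0,0,1.])
    def f(p):
        a,z,th=p; ax=np.sin(th)*X3+np.cos(th)*Z; u=np.cos(th)*X3-np.sin(th)*Z; F=T+a*X3+z*Z
        q=[proj(r,F+s*ax+R*u)[0,1] for s,R in((0,.010),(.032,.014),(.032,.0085))]
        e=list(np.array(q)-rows)
        if ztop is not None: e.append(wt*((F+.071*ax)[2]-ztop)*1000/3)
        return e
    s=least_squares(f,[0,-.01,0],x_scale=[.01,.01,.1]); return s.x,s.fun
E
python3 - <<'E'
from fit3 import *
o=get_obs(); r=dict(np.load("w18.npz")); g=r["frame"].mean(-1).astype(int); print(g[184:222,282:287].mean(1).astype(int))
print(solve(r,o,[190.5,210.5,216.3])); print(solve(r,o,[190.5,210.5,216.3],ztop=.186))
E
```

```text
[196 171 165 165 162 156 149 146 146 146 147 146 146 146 146 147 147 147
 147 147 147 147 147 148 157 178 196 201 201 198 186 163 150 147 147 147
 147 147]
(array([ 0.0031, -0.0466, -0.1817]), array([ 0.,  0., -0.]))
(array([ 0.0185, -0.0104, -0.0744]), array([-0.091 , -0.8791,  0.9889, -0.1706]))
```

```bash
python3 - <<'E'
from fit3 import *
o=get_obs(); r=dict(np.load("w18.npz"))
for R in([188.5,209,214.8],[190,209,214.8],[188.5,209.3,215]):
  for zt in(None,.184,.187,.190): print(R,zt,*solve(r,o,R,zt))
E
```

```text
[188.5, 209, 214.8] None [ 0.0054 -0.0457 -0.1966] [0. 0. 0.]
[188.5, 209, 214.8] 0.184 [ 0.0193 -0.0122 -0.0951] [-0.0863 -0.8139  0.9178 -0.1558]
[188.5, 209, 214.8] 0.187 [ 0.0205 -0.0094 -0.0866] [-0.0937 -0.898   1.0114 -0.1775]
[188.5, 209, 214.8] 0.19 [ 0.0217 -0.0065 -0.0781] [-0.1011 -0.9848  1.1078 -0.2011]
[190, 209, 214.8] None [ 0.0019 -0.0502 -0.1659] [ 0. -0.  0.]
[190, 209, 214.8] 0.184 [ 0.0179 -0.0125 -0.0602] [-0.0883 -0.884   0.9908 -0.1665]
[190, 209, 214.8] 0.187 [ 0.0192 -0.0096 -0.0523] [-0.0951 -0.9673  1.083  -0.1882]
[190, 209, 214.8] 0.19 [ 0.0204 -0.0067 -0.0444] [-0.102  -1.0534  1.178  -0.2118]
[188.5, 209.3, 215] None [ 0.0049 -0.047  -0.2081] [ 0. -0.  0.]
[188.5, 209.3, 215] 0.184 [ 0.0194 -0.0122 -0.1006] [-0.0906 -0.8454  0.9543 -0.1622]
[188.5, 209.3, 215] 0.187 [ 0.0206 -0.0093 -0.092 ] [-0.098  -0.9295  1.048  -0.1841]
[188.5, 209.3, 215] 0.19 [ 0.0218 -0.0065 -0.0834] [-0.1055 -1.0165  1.1446 -0.208 ]
```

play_rows(
  steps=[
    [[0, 0, 0, 0, -0.04, 0, 0], [0, 0, 0, 0, -0.04, 0, 0], [0, 0, 0, 0, 0, 0, 0], [0, 0, 0, 0, 0, 0, 0]],
  ],
)

```text
time_s: 30.7
tool_pos: [0.514, 0.1144, 0.1243]
tool_rot: [-180.0, 18.4, 85.6]
force: [-0.5, 0.4, -1.7]
grip_width: 0.0211
grasp_force: 24.7
```

```bash
python3 - <<'E'
from fit3 import *
o=get_obs(); r=view(False); np.savez("w19.npz",**r); g=r["frame"].mean(-1).astype(int)
print(g[150:222,282:287].mean(1).astype(int))
for y in range(140,216,4): print(y,*g[y,250:318:4])
for d in(.008,.012,.016):
    for s in(0,1,-1):
        f=fit(r,n1+d*X,.058,.0155,sx=.004,sign=s)[0]; q=np.array(f[1:])+d*X; print(d,s,round(float(f[0]),1),q@X,q@Y)
for d in(.006,.011,.016): print(d,proj(r,[[*(n1+(d+k)*X),.058] for k in(.0155,-.0155)])[:,1])
E
```

```text
handle dark cols [305 307] orig [308 310]
T [0.5141 0.1138 0.1245] 18.37731122589497 F [-0.4859 -0.8581 -1.4939] w 0.021317632790861737 along -0.0018766798012469946 across -0.0016145516263545649
[227 227 227 227 226 223 217 217 224 227 227 227 230 237 242 246 247 247
 247 247 247 247 247 247 247 247 246 231 194 172 167 167 167 167 167 167
 167 170 176 173 152 143 143 142 143 143 143 143 143 143 143 143 143 143
 143 143 143 151 191 236 245 246 245 239 211 164 145 143 143 143 143 143]
140 167 167 167 167 167 167 167 167 167 167 167 167 167 167 167 167 167
144 167 167 167 167 167 167 167 167 167 167 167 167 167 167 167 167 167
148 245 244 224 224 225 224 224 224 225 224 224 231 232 225 225 225 223
152 247 141 112 227 227 227 227 227 227 227 227 236 238 247 247 143 92
156 247 149 136 227 227 227 227 222 219 218 221 227 227 227 237 143 124
160 227 227 227 227 227 225 244 239 227 227 227 218 224 227 227 227 227
164 233 234 227 227 227 245 247 247 245 232 227 227 224 226 227 227 227
168 247 247 227 227 212 222 247 247 247 247 247 245 245 208 227 227 227
172 247 247 234 234 220 172 245 247 2
[... 562 characters left out ...]
 180 140 142 143 144 143 143 190 247 247 247 247
208 247 247 247 247 215 137 140 148 180 187 157 143 141 232 247 247 247
212 247 247 247 247 134 164 197 211 246 244 243 245 168 140 247 247 247
0.008 0 23.8 0.012027744 0.0001865000000000004
0.008 1 13.4 0.012066744 0.0006850000000000001
0.008 -1 2.4 0.010679744 -0.004222
0.012 0 31.6 0.013995116 -0.00015600000000000005
0.012 1 29.8 0.014493616 -0.00019500000000000008
0.012 -1 1.8 0.010692116000000002 -0.00391
0.016 0 31.7 0.014007488 0.00015599999999999994
0.016 1 29.6 0.014505988000000001 0.0001169999999999999
0.016 -1 4.1 0.020262488000000002 0.0031774999999999993
0.006 [164.0474 195.3998]
0.011 [158.6058 190.6037]
0.016 [153.048  185.7116]
```

```bash
python3 - <<'E'
from fit3 import *
o=get_obs(); r=dict(np.load("w19.npz"))
for R in([189.5,207.8,214.2],[190,208,214.3]):
  for zt in(None,.184,.187): print(R,zt,*solve(r,o,R,zt))
s=snap("side"); np.savez("s19.npz",**s); T=o["tool_pos"]; g=s["frame"].mean(-1).astype(int)
for a,z in((.018,.055),(.018,.06),(.018,-.01)): print(a,z,proj(s,[T+[*(a*X),z]]))
print(g[183:192,264:282])
E
```

```text
[189.5, 207.8, 214.2] None [ 0.0041 -0.0385 -0.0394] [-0. -0. -0.]
[189.5, 207.8, 214.2] 0.184 [ 0.018  -0.012   0.0347] [-0.069  -0.6829  0.7687 -0.1389]
[189.5, 207.8, 214.2] 0.187 [ 0.0196 -0.0091  0.0428] [-0.0769 -0.7721  0.8683 -0.1627]
[190, 208, 214.3] None [ 0.0021 -0.0414 -0.0378] [0. 0. 0.]
[190, 208, 214.3] 0.184 [ 0.0176 -0.012   0.0428] [-0.0741 -0.7429  0.8352 -0.1505]
[190, 208, 214.3] 0.187 [ 0.0192 -0.0091  0.0508] [-0.0819 -0.832   0.9344 -0.1746]
0.018 0.055 [[270.5126 187.0473]]
0.018 0.06 [[270.5033 185.6937]]
0.018 -0.01 [[270.6312 204.3557]]
[[ 73  48  46  54  61  68  64  64  56  58  53  50  53  58  61  55  51  50]
 [ 72  48  50  51  61  66  67  68  59  55  52  53  52  57  63  61  60  54]
 [ 62  53  51  51  63  69  74  80  75  67  61  53  52  61  60  55  61  59]
 [ 58  45  43  49  71  94 108 116 113 100  80  63  57  59  61  62  56  60]
 [ 62  53  50  57  84 123 155 169 157 143 110  74  58  67  67  58  59  62]
 [ 73  57  55  54  87 135 177 187 181 158 113  78  61  75  73  64  53  54]
 [ 71  62  53  53  76 120 151 163 155 138 100  70  66  85  92  76  59  61]
 [ 74  65  56  54  68  99 123 130 127 115  90  69  73  84  89  73  65  58]
 [ 75  67  51  62  70  96 117 125 120 114 101  88  77  76  73  69  65  59]]
```

play_rows(
  steps=[
    [[0.004, 0, 0.01, 0, 0, 0, 0], [0.005, 0, 0.014, 0, 0, 0, 0], [0.0044, 0, 0.0138, 0, 0, 0, 0], [0, 0, 0, 0, 0, 0, 0], [0, 0, 0, 0, 0, 0, 0]],
  ],
)

```text
time_s: 31.35
tool_pos: [0.5138, 0.114, 0.0839]
tool_rot: [-179.9, 18.4, 85.5]
force: [-0.3, -0.5, -1.2]
grip_width: 0.0212
grasp_force: 24.7
```

```bash
python3 - <<'E'
from fit3 import *
o=get_obs(); r=view(False); np.savez("w20.npz",**r); g=r["frame"].mean(-1).astype(int)
print(g[130:222,283:287].mean(1).astype(int))
for y in range(150,214,3): print(y,*g[y,255:318:3])
for d in(.010,.0135,.017): print(d,proj(r,[[*(n1+(d+k)*X),.058] for k in(.0155,-.0155)])[:,1],proj(r,[[*(n1+d*X+k*Y),.058] for k in(-.0155,.0155)])[:,0])
E
```

```text
handle dark cols [305 307] orig [308 310]
T [0.5143 0.1143 0.0845] 18.363010256894643 F [ 0.7834  0.2232 -1.2289] w 0.02109258555700368 along -0.001344970595514869 across -0.0014765428552562466
[185 185 185 185 185 185 185 185 185 185 185 186 185 185 185 185 185 185
 185 185 184 180 171 164 162 161 162 162 162 161 162 162 162 162 162 164
 175 200 219 222 222 222 222 223 222 222 219 213 212 220 222 223 222 222
 222 222 222 222 213 182 149 139 138 138 138 138 138 138 138 138 138 138
 139 138 138 138 139 145 180 231 244 246 243 225 196 159 141 138 139 139
 138 138]
150 199 194 195 192 193 197 193 178 179 184 184 184 184 176 194 195 191 194 194 192 196
153 165 165 165 164 165 165 164 164 164 164 164 164 163 163 165 165 164 165 165 164 165
156 162 161 162 162 162 162 162 162 162 162 162 162 162 162 162 162 162 162 162 162 162
159 162 162 162 161 162 162 162 161 162 161 161 162 162 162 162 162 162 162 162 162 162
162 162 162 162 162 162 162 162 162 162 162 162 162 162 162 163 162 161 162 162 162 162
165 164 164 164 164 164 164 164 164 164 163 164 164 163 164 164 164 163 164 164 164 164
168
[... 840 characters left out ...]
38 138 165 156 151 211 223 223 222
198 244 245 244 227 149 153 128 134 137 138 138 139 139 137 134 157 161 218 222 223 223
201 247 247 247 243 157 151 131 136 138 139 138 139 139 138 133 154 229 246 244 229 227
204 247 247 247 246 220 135 135 137 138 138 138 139 139 138 138 171 246 247 247 247 247
207 247 247 247 247 170 132 135 138 139 142 146 140 139 138 137 147 246 247 247 247 247
210 247 247 247 245 129 135 153 174 195 238 246 245 234 180 139 135 212 247 247 247 247
213 247 247 247 222 139 178 194 194 204 246 215 215 219 245 236 150 151 247 247 247 247
0.01 [181.3452 216.2273] [264.1599 304.4262]
0.0135 [177.0739 212.5357] [264.0111 304.6101]
0.017 [172.7286 208.7848] [263.8598 304.7972]
```

```bash
python3 - <<'E'
from fit3 import *
o=get_obs(); r=dict(np.load("w20.npz")); T=o["tool_pos"]
for z in(.060,.066,.072): print(z,proj(r,[[*(n1+.0233*X),z],[*(n1+.0133*X-.01*Y),z],[*(n1+.0133*X+.01*Y),z]]).ravel())
for zt in(.135,.138,.141): print(zt,*solve(r,o,[189.2,208.3,214],zt))
s=snap("side"); g=s["frame"].mean(-1).astype(int); c=proj(s,[[*(T[:2]+.0146*X),.137]])[0]; print(c); c=c.astype(int); print(g[c[1]-7:c[1]+8,c[0]-7:c[0]+8])
E
```

```text
0.06 [284.377  185.2325 271.1356 196.9776 297.5135 196.9829]
0.066 [284.4262 189.0685 270.8771 200.992  297.8656 200.9975]
0.072 [284.4778 193.0908 270.6064 205.1967 298.2343 205.2023]
0.135 [ 0.0131 -0.0213 -0.0026] [-0.0788 -0.73    0.8262 -0.1347]
0.138 [ 0.0147 -0.0183  0.0059] [-0.0862 -0.8108  0.9166 -0.1545]
0.141 [ 0.0162 -0.0154  0.0142] [-0.0937 -0.8943  1.0098 -0.1762]
[270.8912 198.679 ]
[[ 77  54  46  48  57  64  72  76  72  68  56  55  55  56  73]
 [ 83  56  52  50  53  66  71  76  76  70  65  56  54  56  64]
 [ 81  57  46  54  57  63  69  73  75  67  67  57  53  53  63]
 [ 85  67  50  47  58  65  75  76  79  77  67  59  55  55  63]
 [105  85  64  48  59  73  88  96  94  84  72  59  56  56  65]
 [130 110  80  52  63  88 116 129 125 112  93  68  63  69  81]
 [131 112  81  55  59  91 135 163 168 161 134  91  66  77 105]
 [111  98  74  56  62  85 132 173 198 192 163 113  73  78 112]
 [100  92  72  57  56  78 118 163 184 180 154 112  77  76 108]
 [112 102  81  52  55  71 103 130 148 145 127  99  71  72  94]
 [129 120  99  67  57  71  97 117 126 126 121  98  80  83 105]
 [134 128 112  83  69  79 101 118 127 124 118 108 100 100 121]
 [120 122 114  93  85  88 108 118 127 127 117 114 114 118 129]
 [112 112 106  98  93  99 111 121 131 125 121 117 120 123 138]
 [ 93 105 102  95  95 103 109 121 127 125 123 116 118 126 137]]
```

play_rows(
  steps=[
    [[0.0019, 0, 0.0057, 0, 0, 0, 0], [0.0019, 0, 0.0057, 0, 0, 0, 0], [0.0016, 0, 0.0048, 0, 0, 0, 0], [0.0013, 0, 0.0038, 0, 0, 0, 0], [0, 0, 0, 0, 0, 0, 0]],
  ],
)

```text
time_s: 32.0
tool_pos: [0.5137, 0.1144, 0.0628]
tool_rot: [-179.9, 18.4, 85.5]
force: [0.6, -0.2, -1.1]
grip_width: 0.0209
grasp_force: 24.7
```

```bash
python3 - <<'E'
from fit3 import *
o=get_obs(); r=view(False); np.savez("w21.npz",**r); g=r["frame"].mean(-1).astype(int)
print(g[176:232,283:287].mean(1).astype(int))
for y in range(190,236,3): print(y,*g[y,255:318:3])
for d in(.0133,): 
  print("rim front/rear",proj(r,[[*(n1+(d+k)*X),.058] for k in(.0155,-.0155)])[:,1],proj(r,[[*(n1+d*X+k*Y),.058] for k in(-.0155,.0155)])[:,0])
  for zf in(.040,.046,.052): print(zf,"collar btm/top front",proj(r,[[*(n1+(d+.014)*X),zf+.02],[*(n1+(d+.014)*X),zf+.032],[*(n1+(d+.0085)*X),zf+.032]])[:,1])
E
```

```text
handle dark cols [305 307] orig [308 310]
T [0.514  0.1144 0.0632] 18.36550497291272 F [-0.0957 -0.3154 -1.3037] w 0.020619588429506706 along -0.0012111326047769492 across -0.001811110808685887
[161 161 161 168 193 216 221 221 221 221 222 221 221 221 216 201 168 144
 138 138 138 137 137 138 138 137 138 138 137 137 138 146 189 236 245 246
 246 241 204 153 139 137 137 138 138 138 138 138 137 137 138 137 138 137
 137 137]
190 215 221 222 221 221 221 221 221 220 219 216 219 245 247 247 247 243 228 221 222 202
193 221 221 221 221 222 221 213 187 156 145 144 147 162 192 245 247 247 235 222 222 221
196 221 221 221 222 219 210 152 133 135 138 138 138 138 136 157 243 246 224 221 222 222
199 222 221 222 220 207 221 130 133 137 138 138 137 137 136 138 217 213 221 221 222 222
202 221 222 221 199 209 223 134 136 137 137 138 138 138 137 138 242 217 209 222 222 222
205 221 222 218 168 146 134 134 136 137 138 138 138 138 138 139 217 158 183 221 221 221
208 221 222 213 152 128 132 134 139 171 199 185 166 144 138 136 134 149 163 218 221 222
211 221 221 210 143 129 141 174 189 245 246 246 246 245 230 1
[... 251 characters left out ...]
138 138 138 180 193 181 246 247 246 230
223 247 247 247 192 188 130 132 135 137 138 139 138 137 136 138 190 191 247 247 247 247
226 247 247 247 191 180 127 132 136 137 138 138 138 138 136 133 185 192 247 247 247 247
229 247 247 247 198 171 128 132 135 137 138 138 138 138 136 132 185 195 247 247 247 247
232 247 247 247 231 165 128 134 136 137 138 138 138 137 136 133 226 223 247 247 247 247
235 206 246 246 246 173 128 134 136 138 137 138 139 137 136 132 241 243 246 228 69 143
rim front/rear [191.3849 228.6855] [262.8947 306.9866]
0.04 collar btm/top front [194.7759 203.9869 211.2628]
0.046 collar btm/top front [199.2608 208.9742 216.3695]
0.052 collar btm/top front [203.9869 214.2449 221.7618]
```

play_rows(
  steps=[
    [[0.0009, 0, 0.0028, 0, 0, 0, 0], [0.0009, 0, 0.0028, 0, 0, 0, 0], [0.0006, 0, 0.0019, 0, 0, 0, 0], [0, 0, 0, 0, 0, 0, 0]],
  ],
)

```text
time_s: 32.5
tool_pos: [0.514, 0.1143, 0.0553]
tool_rot: [-180.0, 18.4, 85.5]
force: [0.3, -0.4, -1.2]
grip_width: 0.0212
grasp_force: 24.7
```

play_rows(
  steps=[
    [[0.0006, 0, 0.0019, 0, 0, 0, 0], [0.0003, 0, 0.001, 0, 0, 0, 0], [0, 0, 0, 0, 0, 0, 0]],
  ],
)

```text
time_s: 32.8
tool_pos: [0.5142, 0.1142, 0.0525]
tool_rot: [-180.0, 18.3, 85.5]
force: [0.1, -0.8, -0.7]
grip_width: 0.0211
grasp_force: 24.7
```

play_rows(
  steps=[
    [[0.0003, 0, 0.001, 0, 0, 0, 0], [0.0003, 0, 0.001, 0, 0, 0, 0], [0, 0, 0, 0, 0, 0, 0]],
  ],
)

```text
time_s: 33.1
tool_pos: [0.5143, 0.1144, 0.0507]
tool_rot: [180.0, 18.3, 85.5]
force: [0.2, -2.0, 0.9]
grip_width: 0.0214
grasp_force: 24.8
```

```bash
python3 - <<'E'
from fit3 import *
o=get_obs(); r=view(False); np.savez("w22.npz",**r); g=r["frame"].mean(-1).astype(int)
print(g[180:236,283:287].mean(1).astype(int))
d=.0133
print("rim",proj(r,[[*(n1+(d+.0155)*X),.058]])[:,1])
for zf in(.034,.038,.042): print(zf,"collar top front/stem",proj(r,[[*(n1+(d+.014)*X),zf+.032],[*(n1+(d+.0085)*X),zf+.032]])[:,1])
E
```

```text
handle dark cols [305 307] orig [308 310]
T [0.5144 0.1143 0.0507] 18.3314503447482 F [-0.5101 -0.1047  1.2687] w 0.02101716486846974 along -0.001267433247381021 across -0.0014439379268049648
[205 205 204 203 202 201 200 200 199 198 197 197 196 194 193 191 189 187
 185 181 174 162 151 147 146 146 147 148 173 230 245 246 245 233 216 195
 160 147 146 147 146 146 147 146 146 146 146 146 146 146 146 146 146 146
 146 146]
rim [200.6835]
0.034 collar top front/stem [209.3097 216.7185]
0.038 collar top front/stem [212.8014 220.2913]
0.042 collar top front/stem [216.4269 223.9988]
```

play_rows(
  steps=[
    [[0, 0, 0, 0, 0, 0, 0.022], [0, 0, 0, 0, 0, 0, 0.035], [0, 0, 0, 0, 0, 0, 0.05], [0, 0, 0, 0, 0, 0, 0.05], [0, 0, 0, 0, 0, 0, 0.05], [-0.003, 0, -0.0095, 0, 0, 0, 0.05], [-0.0095, 0, -0.0285, 0, 0, 0, 0.05], [-0.0125, 0, -0.038, 0, 0, 0, 0.05], [-0.0095, 0, -0.0285, 0, 0, 0, 0.05], [0, 0, 0, 0, 0.12, 0, 0.05], [0, 0, 0, 0, 0.12, 0, 0.05], [0, 0, 0, 0, 0.08, 0, 0.05]],
  ],
)

```text
time_s: 34.4
tool_pos: [0.5152, 0.1131, 0.1626]
tool_rot: [179.8, -0.3, 85.3]
force: [0.1, 0.2, -0.5]
grip_width: 0.0499
grasp_force: 0.0
```

play_rows(
  steps=[
    [[-0.04, 0, 0, 0, 0, 0, 0.03], [-0.04, 0, 0, 0, 0, 0, 0], [-0.04, 0, 0, 0, 0, 0, 0], [0, 0, 0, 0, 0, 0, 0], [0, 0, 0, 0, 0, 0, 0]],
  ],
)

```text
time_s: 34.9
tool_pos: [0.5049, -0.0059, 0.1613]
tool_rot: [180.0, -0.1, 85.3]
force: [0.6, 0.3, -0.1]
grip_width: 0.0178
grasp_force: 0.0
```

```bash
python3 - <<'E'
from fit3 import *
o=get_obs(); r=view(False); np.savez("w23.npz",**r); g=r["frame"].mean(-1).astype(int); print(o["tool_rot"])
d=.0133
for k,n in((0,1),(.046,2),(.092,3),(.138,4)):
    b=fit(r,n1+(d-k)*X,.105,.0085,sx=.007)[0]; q=np.array(b[1:]); print(n,round(float(b[0]),1),"along",q@X,"across",q@Y,proj(r,[[*(n1+(d-k)*X),.105]]))
s=snap("side"); gs=s["frame"].mean(-1).astype(int); c=proj(s,[[*(n1+(d-k)*X),.105] for k in(0,.046,.092,.138)]); print(c)
for p in c: x,y=p.round().astype(int); print(gs[y-4:y+5,x-5:x+6])
E
```

```text
handle dark cols [275 312] orig [308 310]
T [ 0.5049 -0.0045  0.1611] -0.07626296870759329 F [-0.5345  0.0439 -0.018 ] w 0.013546096246762653 along -0.12046981173758861 across -0.0015610296437525146
[179.9522  -0.0933  85.3254]
1 44.7 along -0.002991000000000004 across 0.00023399999999999422 [[284.4498  48.2133]]
2 33.1 along -0.001994000000000005 across 0.00015599999999999428 [[284.3344 109.487 ]]
3 17.4 along -0.0010360000000000057 across -0.00042050000000000523 [[284.2289 165.5013]]
4 36.9 along -0.0034895000000000034 across 0.00027299999999999417 [[284.1321 216.9055]]
[[271.288  207.0756]
 [275.5687 211.7533]
 [280.0686 216.6705]
 [284.8049 221.8461]]
[[125 125 120 116 115 108 112 118 116 119 122]
 [107 105 102 105 103 108 117 123 118 118 126]
 [ 95  97 101 110 127 137 147 145 132 123 128]
 [ 93  96 108 138 167 185 194 181 159 133 131]
 [ 98 101 116 153 191 206 211 200 176 138 132]
 [126 125 126 142 172 191 192 181 153 132 127]
 [175 167 146 131 141 154 153 143 127 125 133]
 [215 202 172 144 129 129 136 137 140 155 163]
 [226 219 200 167 143 130 137 156 180 197 204]]
[[191 192 18
[... 559 characters left out ...]
131 128 131 133 139 140 143 144 139 143]
 [133 131 128 128 133 141 138 134 138 138 139]
 [135 130 126 123 130 132 131 131 130 140 145]
 [135 129 124 121 122 129 125 125 130 137 145]
 [135 131 128 120 123 126 125 128 130 139 142]
 [136 135 123 121 123 129 126 125 128 135 142]]
[[132 131 131 130 140 145 147 149 148 146 146]
 [129 125 125 130 137 145 149 148 145 147 142]
 [126 125 128 130 139 142 145 145 143 144 142]
 [129 126 125 128 135 142 145 141 146 141 143]
 [127 125 125 128 136 141 141 139 139 139 143]
 [124 125 124 128 131 136 134 130 134 138 144]
 [126 123 122 118 130 126 130 127 125 134 145]
 [124 125 123 118 124 124 127 129 125 134 144]
 [127 127 122 120 120 126 124 126 126 132 144]]
```

play_rows(
  steps=[
    [[-0.03, 0.0015, 0, 0, 0, 0, 0], [-0.035, 0, 0, 0, 0, 0, 0], [-0.02, 0, 0, 0, 0, 0, 0], [-0.002, 0, 0.02, 0, 0, 0, 0], [0, 0, 0.03, 0, 0, 0, 0], [0, 0, 0.03, 0, 0, 0, 0], [0, 0, 0.025, 0, 0, 0, 0], [0, 0, 0.012, 0, 0, 0, 0], [0, 0, 0.008, 0, 0, 0, 0], [0, 0, 0, 0, 0, 0, 0], [0, 0, 0, 0, 0, 0, 0]],
  ],
)

```text
time_s: 36.15
tool_pos: [0.5003, -0.0919, 0.0364]
tool_rot: [179.9, -0.0, 85.5]
force: [0.8, -0.3, 0.1]
grip_width: 0.0004
grasp_force: 0.0
```

```bash
python3 - <<'E'
from fit3 import *
r=view(False); o=get_obs(); print(o["qpos"]); g=r["frame"].mean(-1).astype(int); print(g[100:256:3,281:286].mean(1).astype(int))
print("handle top front/rear, carr end",proj(r,[[*(n1+(-.187+.0108+k)*X),z] for k,z in((.007,.1),(-.007,.1),(-.016,.058))])[:,1])
s=snap("side"); c=proj(s,[o["tool_pos"]+[0,0,.036]])[0]; print(c); gs=s["frame"].mean(-1).astype(int); c=c.astype(int); print(gs[c[1]-8:c[1]+9,c[0]-9:c[0]+10])
E
```

```text
handle dark cols [304 312] orig [308 310]
T [ 0.5005 -0.0919  0.0366] -0.023281577340934678 F [-0.9992  0.3252  0.4733] w 0.0005238348568112638 along -0.2079919685218667 across 0.0008219009920764722
[-41.0058  11.7694  53.383  114.3473 -11.0774  58.931   13.0301]
[161 161 161 162 161 160 161 160 127  96 152 152 152 175 178 178 178 175
 162 177 177 177 177 176 176 176 176 142  20  21  20  24  26  29  32  32
  29  27  25  28  62  65  65  63 102  97  44  44  44  58  60  51]
handle top front/rear, carr end [195.1081 223.4398 218.2921]
[294.1475 241.1847]
[[ 55  58  57  54  57  56  52  58  56  59  61  59  62  77 111 136 139 145
  143]
 [ 58  54  59  54  52  53  57  52  52  60  61  60  60  80 116 137 143 145
  144]
 [ 58  60  54  58  57  58  57  57  56  55  58  60  65  85 117 134 147 147
  146]
 [ 58  56  61  57  50  57  54  56  60  56  56  60  67  88 119 138 147 145
  147]
 [ 55  61  54  53  60  52  57  51  54  56  56  60  64  93 123 144 149 149
  149]
 [ 58  56  57  58  52  56  56  57  54  55  55  57  65  96 125 147 150 151
  146]
 [ 52  54  52  56  56  60  56  59  58  57  62  66  78 104 133 151 151 150
  149]
 [ 61  65  68  69  75  79  79  77  74  73  82  86 100 123 142 153 149 150
  154]
 [ 90  86 103 110 111 119 118 119 115 114 113 125 135 148 154 155 148 147
  147]
 [129 132 143 148 149 151 153 153 152 151 148 150 151 161 163 159 150 147
  147]
 [156 160 159 159 161 159 163 160 159 157 153 152 154 152 154 152 157 156
  145]
 [165 162 157 157 153 154 155 154 151 152 152 150 147 151 149 155 167 163
  156]
 [157 155 156 150 146 151 145 146 148 147 151 147 149 151 147 156 155 154
  147]
 [148 148 146 147 148 150 145 148 146 146 148 146 147 149 147 148 144 141
  140]
 [148 147 149 149 146 148 147 147 147 147 146 146 149 145 144 147 144 141
  136]
 [147 149 146 147 149 145 148 147 150 147 145 150 148 147 148 147 146 140
  137]
 [149 146 146 149 146 148 146 144 145 148 147 145 141 143 143 144 143 141
  136]]
```

play_rows(
  steps=[
    [[0.006, -0.0008, 0.003, 0, 0, 0, 0], [0.006, 0, 0, 0, 0, 0, 0], [0.006, 0, 0, 0, 0, 0, 0], [0.007, 0, 0, 0, 0, 0, 0], [0.008, 0, 0, 0, 0, 0, 0], [0.01, 0, 0, 0, 0, 0, 0], [0.01, 0, 0, 0, 0, 0, 0], [0.01, 0, 0, 0, 0, 0, 0], [0.008, 0, 0, 0, 0, 0, 0], [0.007, 0, 0, 0, 0, 0, 0], [0.005, 0, 0, 0, 0, 0, 0], [0, 0, 0, 0, 0, 0, 0]],
  ],
)

```text
time_s: 37.5
tool_pos: [0.5056, -0.0076, 0.0326]
tool_rot: [180.0, -0.1, 85.5]
force: [-0.4, -0.0, -0.2]
grip_width: 0.0004
grasp_force: 0.0
```

```bash
python3 - <<'E'
from fit3 import *
r=view(False); o=get_obs(); t=snap("top")
g=t["frame"].mean(-1).astype(int); print(g[224,235:320])
P=[[*(n1+(-.187+c)*X),.1] for c in(0,.06,.08,.1,.13)]; print(proj(t,P)[:,0])
g=r["frame"].mean(-1).astype(int); print(g[150:250:3,281:286].mean(1).astype(int))
E
```

```text
handle dark cols [271 308] orig [308 310]
T [ 0.5056 -0.0082  0.0327] -0.05495273932961493 F [-0.4503  0.3413 -0.1975] w 0.0006313328970828809 along -0.12409744250617423 across -0.0005920547442404443
[246 241 225 214 190 157 149 160 197 216 213 234 245 246 245 240 227 205
 179 159 147 142 164 201 205 224 242 246 245 234 214 204 168 135 128 123
 103  85  82  88  87  90  93  94  97  98 100 102 102 103 102 104 104 106
 106 106 105 106 106 106 105 104 106 104 104 103 100  99  97  94  95  88
  86  83 133 215 239 236 183 125 118 137 160 167 170]
[309.9535 291.1282 284.8594 278.5938 269.2013]
[151 150 122 143 164 169 169 170 167 156 168 168 168 167 168 168 168 167
 140  21  20  19  20  19  22  25  28  31  29  28  26  24  39  49]
```

play_rows(
  steps=[
    [[0.005, 0.0005, 0, 0, 0, 0, 0], [0.006, 0, 0, 0, 0, 0, 0], [0.006, 0, 0, 0, 0, 0, 0], [0.005, 0, 0, 0, 0, 0, 0], [0.005, 0, 0, 0, 0, 0, 0], [0.005, 0, 0, 0, 0, 0, 0], [0.004, 0, 0, 0, 0, 0, 0], [0.003, 0, 0, 0, 0, 0, 0], [0.003, 0, 0, 0, 0, 0, 0], [0, 0, 0, 0, 0, 0, 0]],
  ],
)

```text
time_s: 38.65
tool_pos: [0.5089, 0.0315, 0.0326]
tool_rot: [-180.0, 0.1, 85.4]
force: [-2.2, -6.5, 2.0]
grip_width: -0.0
grasp_force: 2.5
```

```bash
python3 - <<'E'
from fit3 import *
r=view(False); t=snap("top"); np.savez("t25.npz",**t)
s=snap("side"); np.savez("s25.npz",**s)
c=[proj(s,[[*(n1+(d-k)*X),.105] for k in(0,.046)]) .round(1).tolist() for d in(.12,.125,.13)]; print(c)
gs=s["frame"].mean(-1).astype(int); x,y=264,200; print(gs[y-8:y+9,x-8:x+9])
E
```

```text
handle dark cols [256 292] orig [308 310]
T [0.5089 0.0315 0.0326] 0.097152206182617 F [-1.902  -4.7246  2.59  ] w 0.0005382011359845926 along -0.0843360288610853 across -0.00042527495791829434
[[[262.1, 197.1], [265.9, 201.2]], [[261.7, 196.6], [265.5, 200.8]], [[261.3, 196.2], [265.1, 200.3]]]
[[ 80  76  77  75  88 109 109  91  64  57  49  41  52  43  52  48  48]
 [ 68  73  77  75  82 103 103  85  65  54  47  50  51  50  49  48  45]
 [ 62  64  69  68  78  89  90  72  59  50  51  52  52  47  50  49  50]
 [ 56  61  59  62  70  68  69  58  57  52  50  51  44  52  44  47  49]
 [ 57  57  57  60  60  57  60  57  57  56  53  52  48  51  50  57  47]
 [ 55  56  56  58  62  61  54  56  60  61  56  57  54  56  50  46  49]
 [ 64  64  64  58  60  59  60  58  63  64  63  60  57  56  53  52  52]
 [ 67  65  62  63  66  66  63  66  63  68  64  65  61  56  53  58  56]
 [ 67  74  72  71  73  72  69  67  72  64  66  59  62  57  54  57  59]
 [ 65  74  75  75  69  70  69  68  62  62  67  70  69  60  56  57  63]
 [ 65  65  68  68  68  61  65  64  68  78  86  89  83  73  57  54  64]
 [ 63  60  64  59  60  62  71  76  88 105 117 118 110  90  71  57  58]
 [ 57  62  58  53  61  75  86 100 110 125 132 135 143 133  99  69  60]
 [ 48  54  54  59  68  86 106 117 124 131 138 152 172 169 141  99  70]
 [ 55  54  55  55  70  95 117 122 124 129 133 150 172 178 158 120  94]
 [ 71  52  56  54  73  96 116 117 110 116 124 125 140 146 136 114 100]
 [101  65  62  57  70  84  98  99  94  98 103 107 110 108 109  99  96]]
```

play_rows(
  steps=[
    [[0.003, 0, 0, 0, 0, 0, 0], [0.002, 0, 0, 0, 0, 0, 0], [0.002, 0, 0, 0, 0, 0, 0], [0, 0, 0, 0, 0, 0, 0]],
  ],
)

```text
time_s: 39.25
tool_pos: [0.5097, 0.041, 0.0325]
tool_rot: [180.0, -0.1, 85.5]
force: [0.2, -0.2, 1.2]
grip_width: 0.0007
grasp_force: 0.0
```

play_rows(
  steps=[
    [[-0.01, 0, 0, 0, 0, 0, 0], [-0.02, 0, 0, 0, 0, 0, 0], [-0.01, 0, -0.02, 0, 0, 0, 0], [0, 0, -0.04, 0, 0, 0, 0], [0, 0, -0.04, 0, 0, 0, 0], [0, 0, -0.02, 0, 0, 0, 0], [0, 0, 0, 0, 0, 0, 0], [0, 0, 0, 0, 0, 0, 0]],
  ],
)

```text
time_s: 40.05
tool_pos: [0.5063, -0.0, 0.1523]
tool_rot: [180.0, -0.1, 85.5]
force: [-1.0, -0.3, -1.2]
grip_width: 0.0004
grasp_force: 0.0
```

```bash
python3 - <<'E'
from fit3 import *
r=view(False); np.savez("w26.npz",**r); t=snap("top"); np.savez("t26.npz",**t)
for c in(.119,.124,.129):
  for k,n in((.092,3),(.138,4)):
    b=fit(r,n1+(c-k)*X,.105,.0085,sx=.006)[0]; q=np.array(b[1:]); print("wrist",c,n,round(float(b[0]),1),c+q@X,q@Y,proj(r,[[*(n1+(c-k)*X),.105]])[0])
g=t["frame"].mean(-1).astype(int); print(g[222,190:285])
print("top: handle centre col / nest4 / shafts for c=.12,.13",[proj(t,[[*(n1+(c-k)*X),z] for k,z in((.187,.1),(.138,.105),(.092,.105),(.046,.105))]).round(1).tolist() for c in(0,.12,.13)])
for c in(.12,.126,.13): print(c,"handle front/rear top rows in wrist",proj(r,[[*(n1+(c-.187+k)*X),.1] for k in(.007,-.007)])[:,1])
gw=r["frame"].mean(-1).astype(int); print(gw[100:250:2,281:286].mean(1).astype(int))
for n in("detent_lever",):
  for d in silhouettes("top",n): print(n,round(d["p"],2),d["extent"])
E
```

```text
handle dark cols [268 312] orig [308 310]
T [ 0.5056 -0.0002  0.1516] -0.01023619159196148 F [ 0.1872  0.2636 -0.2251] w 0.0006778897079679999 along -0.11613558235681908 across -0.0012414264938313527
wrist 0.119 3 67.7 0.1184625 -0.0004594999999999956 [284.2787  30.5608]
wrist 0.119 4 51.0 0.1234865 -0.0003509999999999955 [284.1608  95.7434]
wrist 0.124 3 67.6 0.1184385 -0.0005679999999999957 [284.2922  23.0836]
wrist 0.124 4 51.3 0.1235015 3.900000000000482e-05 [284.173   88.9586]
wrist 0.129 3 60.4 0.1316875 0.0022975000000000066 [284.3059  15.5249]
wrist 0.129 4 51.5 0.1234775 -6.949999999999528e-05 [284.1854  82.1033]
[182 220 235 221 170 124 118 115  99  78  72  72  70  69  95 171 232 243
 238 216 176 147 132 138 173 202 185 185 218 239 246 245 238 220 200 184
 164 137 131 170 201 210 235 244 246 243 230 217 216 219 215 182 148 176
 212 219 236 245 246 240 216 206 218 231 236 234 213 181 205 217 235 241
 231 231 218 190 174 128  77  63  64  64  71  78  83  88  91  93  93  97
  98 100 101 103 104]
top: handle centre col / nest4 / shafts for c=.12,.13 [[[310.0, 223.1], [294.6, 222.1], [280.1, 221.5], [265.7, 220.8]], [[272.3, 221.4], [256.9, 220.4], [242.5, 219.7], [228.1, 219.0]], [[269.2, 221.2], [253.8, 220.2], [239.3, 219.5], [224.9, 218.8]]]
0.12 handle front/rear top rows in wrist [148.6233 165.4591]
0.126 handle front/rear top rows in wrist [141.2676 158.2992]
0.13 handle front/rear top rows in wrist [136.3158 153.4799]
[124 233 238 199 224 241 241 241 239 222 240 241 229 184 183 183 183 177
  88  27  31  33  31  30  27  29 126 181 181 170 135 136 137 136 137 137
 138 137 137 138 138 138 138 137 137 138 138 135  93  49  68 127 138 137
 137 138 184 222 222 222 222 222 222 221 221 221 221 219 164  80  77  75
  47  31  46]
detent_lever 0.62 [238.6, 236.3, 255.2, 239.0]
```

```bash
python3 - <<'E'
from fit3 import *
r5=dict(np.load("w5.npz")); g=r5["frame"].mean(-1).astype(int); p=proj(r5,[[*(n1+(-.187+k)*X),.1] for k in(.007,-.007)])[:,1]; print("w5 pred",p); print(g[185:222,281:286].mean(1).astype(int))
r=dict(np.load("w26.npz")); g=r["frame"].mean(-1).astype(int); print("now from 130",g[130:160,281:286].mean(1).astype(int))
# carriage front edge / lever in top images
for f in("top.npz","t13.npz","t25.npz","t26.npz"):
    a=np.load(f)["frame"].mean(-1).astype(int); print(f); print(a[231:243,236:258])
E
```

```text
w5 pred [201.9717 216.6078]
[176 176 176 176 176 176 176 171 148  98  47  21  20  20  20  21  22  24
  27  29  31  32  38  54  74  85  88  95 120 146 154 155 154 147 126 100
  89]
now from 130 [183 183 183 183 177 149  88  38  27  28  31  32  33  32  31  30  30  29
  27  26  29  65 126 170 181 181 181 179 170 151]
top.npz
[[235 235 235 234 235 235 236 235 233 226 221 231 240 242 242 242 242 242
  242 242 242 242]
 [236 236 236 234 234 235 237 236 227 220 217 219 221 221 223 225 225 224
  225 227 229 230]
 [235 235 232 221 223 227 232 233 220 202 190 177 167 166 172 176 176 173
  174 182 187 189]
 [234 233 227 206 200 194 199 208 205 202 206 199 190 190 194 196 192 193
  195 196 198 197]
 [234 235 228 201 174 150 140 143 151 172 195 204 213 224 228 227 222 226
  229 231 232 232]
 [234 235 231 216 194 167 142 135 134 140 149 155 175 198 210 210 204 209
  222 233 237 237]
 [234 234 234 232 227 216 198 187 177 165 147 137 138 143 149 167 176 168
  183 221 234 236]
 [234 234 234 234 235 234 232 230 221 211 196 186 170 144 129 154 176 156
  146 196 229 236]
 [233 234 234 234 235 235 235 23
[... 3015 characters left out ...]
5 209 218 228 233 231 226 228
  234 235 234 234]
 [234 233 228 216 193 159 136 130 128 135 148 164 183 207 216 215 207 213
  225 235 239 240]
 [239 238 237 235 224 208 196 190 173 146 137 142 146 150 156 168 179 174
  187 225 237 239]
 [238 238 237 238 236 236 235 234 221 199 190 191 178 149 131 157 178 155
  148 201 233 239]
 [237 237 237 237 238 239 239 237 230 222 226 230 225 200 154 136 143 127
  128 186 230 238]
 [237 238 237 237 238 237 236 230 218 217 229 236 240 232 186 134 119 112
  138 205 234 239]
 [237 237 237 239 238 238 233 217 210 225 235 237 239 237 215 175 154 152
  185 225 238 239]
 [231 233 234 235 235 234 230 213 209 227 236 237 237 237 234 223 209 210
  226 236 238 238]]
```

```bash
python3 - <<'E'
from fit3 import *
r=snap("wrist"); np.savez("w27.npz",**r); g=r["frame"].mean(-1).astype(int)
print(g[2:136,282:287].mean(1).astype(int))
for y in range(14,120,3): print(y,*g[y,255:315:3])
for c in(.1235,.130):
  for k in(.138,.092):
    q=n1+(c-k)*X; print(c,k,"top rear/front",proj(r,[[*(q+a*X),.105] for a in(-.0085,.0085)])[:,1],"collar rear/front",proj(r,[[*(q+a*X),.066] for a in(-.014,.014)])[:,1],"rim rear/front",proj(r,[[*(q+a*X),.058] for a in(-.0155,.0155)])[:,1])
s=snap("side"); gs=s["frame"].mean(-1).astype(int)
c=proj(s,[[*(n1+(.130-k)*X),.105] for k in(0,.046,.092,.138)]); print(c)
print(gs[190:214,256:280])
E
```

```text
[232 232 232 232 232 232 233 233 233 233 233 233 233 234 234 234 234 234
 234 235 235 235 234 231 218 176 127  98  90  90  90  91  91  90  91  91
  91  91  91  92 113 171 223 236 238 236 218 156 104  93 112 167 219 235
 239 240 240 240 240 240 240 240 240 240 239 237 229 224 234 237 238 238
 238 238 238 238 238 238 239 239 239 239 239 239 239 239 239 239 239 239
 238 232 208 155 111  95  92 102 145 209 235 239 237 222 188 207 232 239
 241 241 241 241 241 240 235 225 227 237 241 241 241 239 229 199 185 183
 183 183 183 183 183 184 177 146]
14 239 239 239 239 239 233 231 233 233 234 234 234 233 233 205 239 238 239 238 239
17 239 239 239 239 239 234 224 234 234 234 234 234 234 232 217 239 239 239 239 239
20 239 239 239 239 239 225 192 234 234 235 235 234 234 215 159 238 239 239 239 239
23 239 239 239 239 235 226 128 213 234 235 235 235 224 152 148 230 239 239 239 239
26 239 239 239 239 219 230 118 119 194 218 219 201 148 89 149 191 239 239 239 239
29 239 239 239 239 207 233 134 91 96 103 96 92 85 89 152 176 238 239 239 239
32 239 239 239 238 193 235 150 94 93 92 90 88 85 92 164 192 235 
[... 4682 characters left out ...]
28 194 166 151 147 139 130 134 132 134 134 134 136 134 137 137 145
  143 141 135 144 149 153]
 [238 231 209 187 174 166 154 140 135 132 131 130 135 133 142 150 172 187
  185 175 159 149 147 152]
 [239 237 231 227 219 210 183 157 142 139 138 135 131 137 144 170 197 209
  208 198 177 157 148 148]
 [236 238 239 239 237 228 202 166 151 152 145 138 135 136 138 156 177 193
  193 183 163 146 144 148]
 [218 236 239 240 237 227 192 165 160 161 150 140 138 135 134 134 145 155
  154 146 138 133 139 144]
 [191 222 237 239 238 226 196 167 158 154 149 142 137 136 132 128 133 135
  137 131 129 132 140 148]
 [155 198 229 237 238 234 221 208 198 192 171 153 140 139 132 131 135 136
  135 128 126 127 140 141]]
```

```bash
python3 -c "
from cell import *
print(sign_off())"
```

```text
the job is handed in; nothing more can be done
None
```

I stood both spare shafts in the empty nests, pushed the carriage into the detent and handed the job in. The camera checks put the carriage at about 0.130 m with the lever dropped and shafts 2–4 seated upright; the leading shaft looked seated before the push, but I could not see it under the indicator afterwards.

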